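# Set up a packing tray and present the can

## Task

Fold the cardboard tray's three lowered sides up until they stand upright, then draw the spray can out of its sloping holder, turn it upright with the cap on top, and hold it over the middle of the tray with its base clear above the tray walls, ready to be checked and packed. Finish while still holding the can there in the gripper, still, touching neither tray nor bench; do not put it down or let it go. Leave the other things on the bench where they are.

Things in the scene. Friction and masses are not known exactly. Their poses are not given: they have to be found in the camera images.
- tray: Brown cardboard tray blank, fixed to the bench. Square base 120 x 120 mm, 4 mm thick; origin at the centre of its underside, z up, +x toward the one side that already stands (back wall, at x=+60 mm, top 59 mm above the bench). Front (-x), left (+y) and right (-y) sides are hinged panels 4 mm thick; hinge lines along the base edges, 58 mm from the centre and 3.5 mm above the bench.
- tray_middle (a point): Centre of the upper face of the tray's base, 4 mm above the bench.
- flap_front (a joint): Fold angle of the front (tray -x) panel (120 mm long), rad: 0 lies flat outward on the bench, 1.57 stands upright, stop at 1.65. Starts half folded, at 0.5 to 0.8, its free edge about 30 to 43 mm above the bench. Stiff hinge (0.04 N m, so 1 to 2 N at the free edge): it stays where it is left.
- flap_front_edge (a point): Middle of the free edge of the front (tray -x) panel, at mid-thickness, 55 mm from its hinge line.
- flap_left (a joint): Fold angle of the left (tray +y) panel (112 mm long), rad: 0 lies flat outward on the bench, 1.57 stands upright, stop at 1.65. Starts half folded, at 0.5 to 0.8, its free edge about 30 to 43 mm above the bench. Stiff hinge (0.04 N m, so 1 to 2 N at the free edge): it stays where it is left.
- flap_left_edge (a point): Middle of the free edge of the left (tray +y) panel, at mid-thickness, 55 mm from its hinge line.
- flap_right (a joint): Fold angle of the right (tray -y) panel (112 mm long), rad: 0 lies flat outward on the bench, 1.57 stands upright, stop at 1.65. Starts half folded, at 0.5 to 0.8, its free edge about 30 to 43 mm above the bench. Stiff hinge (0.04 N m, so 1 to 2 N at the free edge): it stays where it is left.
- flap_right_edge (a point): Middle of the free edge of the right (tray -y) panel, at mid-thickness, 55 mm from its hinge line.
- holder: Dark steel can holder, fixed to the bench: a round sleeve (64 mm outside, 58 mm bore, 80 mm deep) on a base plate 110 x 84 x 6 mm. The sleeve leans 45 degrees: its axis runs up and toward the holder's -x side, direction (-0.707, 0, 0.707) in its frame. Origin on the bench below the mouth, z up; the mouth's centre is at about (-7, 0, 93) mm.
- holder_floor (a point): Centre of the sleeve's inner floor, on its axis, at (50, 0, 36) mm in the holder's frame.
- can_mid (a point): Centre of the spray can in the holder, half-way along its axis. Can 173 mm long, body 52 mm in diameter up to 140 mm from its base, then a fixed cap 45 mm in diameter up to 173 mm; about 0.25 kg. Own z axis along the can from base to cap. It rests in the sleeve with its base on the sleeve's floor and sticks out by 93 mm.
- can_base (a point): Centre of the can's flat base, 86.5 mm from can_mid along the can's -z.
- degreaser: Bystander: taller spray can standing free, 55 x 55 x 198 mm; origin at the centre of its underside.
- white_pot: Bystander: white plastic pot with lid, 73 x 69 x 69 mm; origin at the centre of its underside.
- die: Bystander: grey steel crimp die segment standing upright, 37 x 36 x 56 mm; origin at the centre of its underside.
- marker: Bystander: marker lying along its y axis, 18 x 132 x 18 mm; origin at the centre of its underside.
- can: The same spray can: origin at the centre of its base, z axis toward the cap.

How it is judged:
On the way, in this order (a step that is already met when the one before it is completed fails the run):
1. all three sides of the tray stand upright (over 1.4 rad) (value of joint each of flap_front, flap_left, flap_right above 1.4 rad), for 0.2 s.
2. the can is gripped and drawn clear out of the sleeve (distance between can_base and holder_floor above 0.09 m and contact force between the fingers and can above 1 N and contact force between can and holder below 0.2 N), for 0.1 s.
At the end, for the whole second after the job is handed in: All three flap joints over 1.4 rad; can held by the fingers, still (under 0.04 m/s), cap up within 0.2 rad of vertical, its centre within 35 mm (horizontally) of the tray middle, its base over 70 mm above the bench, clear of tray and holder; no bystander moved 30 mm (all of step 1 and angle between can_mid's own z axis and vertical below 0.2 rad and horizontal distance between can_mid and tray_middle below 0.035 m and height (world z) of can_base above 0.07 m and contact force between the fingers and can above 1 N and contact force between can and tray below 0.2 N and contact force between can and holder below 0.2 N and linear speed of can below 0.04 m/s and distance of each of degreaser, white_pot, die, marker from where it was at the start of the episode below 0.03 m); the arm keeps its last pose, push and grip.
It fails at once if a bystander is moved by 30 mm or more (distance of any of degreaser, white_pot, die, marker from where it was at the start of the episode above 0.03 m).
It also fails if it takes over 72 s, if anything falls off the work surface, if the arm or the gripper's body presses on something with over 40 N, if the wrist force passes 120 N, or if a joint passes its speed limit or range.

## Robot

A 6-joint arm with a two-finger parallel gripper is mounted at the origin on a cart in front of the work surface, level with it; the furniture and walls round the work are solid. World frame = base frame: x ahead of the robot, y to its left, z up, the work surface at z = 0. Lengths are in m, angles in rad, forces in N, time in s.
With the tool pointing down it reaches from about 0.4 to 0.825 m from the base axis. Payload 7 kg.
Tool frame: the origin (TCP) lies between the finger pads; the fingertips stand 11 mm ahead of it and the grasp point (between the pads) lies 8 mm behind it (arm.tips_ahead is the distance from the TCP to the fingertips, in m); z points along the fingers, x is the direction in which the jaws open and shut, and the axes are right-handed (so a half turn about z gives the same grasp; the last joint's range is limited). The gripper opens to 88 mm and grips with 3 to 60 N. Pads are 19 mm wide; open, the fingers measure 130 mm over their backs; the gripper's body (78 mm by 193 mm) begins 47 mm behind the grasp point.
Start: joints at [1.522, 0.359, 0.012, 0, -1.224, -0.288], TCP at [0.223, 0.637, 0.238] pointing down, gripper open.
Joint ranges: [-3.07, 3.07], [-1.43, 2.12], [-1.02, 1.25], [-3.03, 1.67], [-3.05, -0], [-3.03, 3.03]. Speed limits (rad/s): [2.39, 2.39, 3.01, 3.14, 3.14, 3.14].

## Interface

Orientations are given as [roll, pitch, yaw] about the fixed x, y, z axes, in that order (R = Rz(yaw) Ry(pitch) Rx(roll)).
In Python, from station import arm, optics, finder gives the robot as it stands. The module is installed in compiled form; this text tells all that it offers.
- The arm moves only by the tool apply_moves, never from a script. Its argument "increments" is one flat list of numbers, 6 for each row, row after row: the shift along the world's x, y, z in m, then the turn, a rotation vector about the world's x, y, z in rad. In form: [tx, ty, tz, rx, ry, rz, tx, ty, tz, rx, ry, rz, ...]. A call has 1 to 20 rows; each row shifts and turns the pose as measured when the row begins; what a row does not reach is not made up. A row lasts 1/12 s, in which the tool goes at most 41.7 mm and 7.16 degrees, less where a joint would pass 70% of its speed; a pose out of reach is approached as far as the arm can. A call with a gripper value outside its range is refused whole. "hand" is the closure, from 0 (fully open) to 1 (shut), set as the call begins (left out, the last holds). The fingers move at their own pace and stop on an object; "force" is the grip in N (left out, the last holds). Time passes only in rows, so rows that do not move let the fingers close. It gives the time, the measured TCP pose, the force and the opening at its end, in the units of the state.
- arm.get_state(): the state, without advancing time (a new reading comes with each control period).
- optics.grab_frame(name): name is "scene" or "side" or "wrist"; returns the picture (480x640x3 uint8, red, green, blue); there is no depth.
- optics.camera_model(name): a dict with "fx", "fy", "cx", "cy" (pixels), "dist_coeffs" ([k1, k2, p1, p2, k3] as OpenCV has them; the pictures are not rectified), "world_to_cam" (4x4, takes a point from world to camera coordinates); the wrist camera has in their place "T_tool_cam" (4x4, takes a point from camera to tool coordinates, whose origin is the TCP and whose axes are the tool frame's). Camera axes: x right, y up, looking along -z (the intrinsics and any distortion apply to the point x, -y, -z); pixel columns grow to the right and rows downward; lengths in m; the calibration is good to about 2 mm. A picture is of the moment at which its call begins: read the wrist's pose just before it. camera_model takes no time and is no camera call.
- arm.job_done(): hands the job in, once; it reports no verdict.
Trained networks look in the newest picture that a camera, given by its name, has taken for a name from the list of things; names that differ only in an ending like _2 or _b are one class to them, and where a whole thing is asked for, a point or a joint stands for the part that bears it (a point fixed in the world has none). Each returns a list of dicts, best first, with "conf" (0 to 1); they miss things now and then, are a little off and sometimes report something else, mostly with a low value. They report only what shows in the picture. A call takes as long as a camera call.
- finder.find_in(camera, name): "box" ([left, top, right, bottom] in pixels, round what is visible of it).
- finder.landmark_of(camera, name): "point" ([column, row] in pixels: a listed point, or the origin of a listed thing).
The state is a dict: "t": time; "q": joint angles; "qd": joint speeds; "joint_efforts": joint torques, N m; "eef_pos": TCP position; "ee_rot": TCP orientation; "force": force on the tool from outside, world axes, zero at the start; "moment": the same for the moment, N m; "width": finger opening in m.
Only numpy, scipy, OpenCV 4.12 (cv2) and the standard library are available. Lean on these libraries where they do the work, as an engineer would, in place of code of your own. Each camera call takes 0.05 s, during which the arm holds its last target. There are 200 camera calls.

## Working session

There is one attempt and no reset: what is moved stays moved. The work goes in short steps, Python scripts to look and compute and a tool call to move; the robot and the scene stay as the last step left them, time stands still between calls to the robot, and variables do not carry over. Pictures are saved under pics/ and viewed, about 8 in all and at most 12, crops included, and the job is handed in when it is done.

Besides the shell and the picture viewer there is one more tool, called after "Call:" by a JSON object that holds its "name" and its "arguments", one argument or row to a line. apply_moves: Moves the arm, as the interface text tells. Its arguments: {"type":"object","properties":{"increments":{"type":"array"},"hand":{"type":"number"},"force":{"type":"number"}},"required":["increments"]}

```bash
mkdir -p pics; cat > h.py <<'E'
import numpy as np, cv2
from station import arm, optics, finder
from scipy.spatial.transform import Rotation as R
def cam(n):
    m=optics.camera_model(n)
    K=np.array([[m['fx'],0,m['cx']],[0,m['fy'],m['cy']],[0,0,1.]]);d=np.array(m['dist_coeffs'],float)
    if 'world_to_cam' in m: W=np.array(m['world_to_cam'])
    else:
        s=arm.get_state();T=np.eye(4);T[:3,:3]=R.from_euler('xyz',s['ee_rot']).as_matrix();T[:3,3]=s['eef_pos']
        W=np.linalg.inv(T@np.array(m['T_tool_cam']))
    F=np.diag([1,-1,-1,1.])@W
    return K,d,F
def proj(c,P):
    K,d,F=c
    return cv2.projectPoints(np.atleast_2d(np.array(P,float)),cv2.Rodrigues(F[:3,:3])[0],F[:3,3],K,d)[0][:,0]
def ray(c,px):
    K,d,F=c
    u=cv2.undistortPoints(np.array([[px]],float),K,d)[0,0]
    v=F[:3,:3].T@np.array([u[0],u[1],1]); o=-F[:3,:3].T@F[:3,3]
    return o,v/np.linalg.norm(v)
def atz(c,px,z):
    o,v=ray(c,px); return o+v*(z-o[2])/v[2]
def tri(rs):
    A=sum(np.eye(3)-np.outer(v,v) for o,v in rs);b=sum((np.eye(3)-np.outer(v,v))@o for o,v in rs)
    p=np.linalg.solve(A,b);return p,[np.linalg.norm(np.cross(p-o,v)) for o,v in rs]
E
python3 - <<'E'
from h import *
np.set_printoptions(precision=4,suppress=True)
for n in ['scene','side']:
    im=optics.grab_frame(n);cv2.imwrite(f'pics/{n}0.png',im[:,:,::-1])
    c=cam(n);print(n,ray(c,[320,240]),c[0][0,0])
C={n:cam(n) for n in ['scene','side']}
for nm,z in [('tray',0),('tray_middle',.004),('flap_front_edge',None),('flap_left_edge',None),('flap_right_edge',None),('holder',0),('holder_floor',.036),('can_mid',None),('can_base',None),('degreaser',0),('white_pot',0),('die',0),('marker',0)]:
    rs=[]
    for n in C:
        L=finder.landmark_of(n,nm)[:1]
        for l in L:
            print(nm,n,np.round(l['point'],1),round(l['conf'],2),atz(C[n],l['point'],z) if z is not None else ''); rs.append(ray(C[n],l['point']))
    if len(rs)==2: print('   tri',*tri(rs))
print(arm.get_state())
E
```

```text
scene (array([-0.3681,  0.7704,  0.6461]), array([ 0.6938, -0.5782, -0.4294])) 616.0996894749555
side (array([ 0.5338, -1.1899,  0.8892]), array([ 0.0307,  0.8262, -0.5625])) 588.1596226296426
tray scene [229.3 296.5] 0.9 [0.5995 0.2119 0.    ]
tray side [318.7 220.7] 0.6 [0.5837 0.2134 0.    ]
   tri [0.587  0.2154 0.0031] [np.float64(0.00488894053256669), np.float64(0.004888940532566502)]
tray_middle scene [235.1 295.4] 0.72 [0.5891 0.2041 0.004 ]
tray_middle side [321.  219.1] 0.64 [0.5904 0.2149 0.004 ]
   tri [0.5885 0.2064 0.0071] [np.float64(0.0025036788923983875), np.float64(0.0025036788923985718)]
flap_front_edge scene [267.4 293.9] 0.54 
flap_front_edge side [288.1 216.4] 0.75 
   tri [0.4995 0.1843 0.0375] [np.float64(0.0006381982644200355), np.float64(0.0006381982644199998)]
flap_left_edge scene [193.1 300.8] 0.44 
flap_left_edge side [310.  189.5] 0.61 
   tri [0.5641 0.3114 0.0466] [np.float64(0.00029066905362261814), np.float64(0.0002906690536226629)]
flap_right_edge scene [262.3 264.8] 0.82 
flap_right_edge side [355.3 381.2] 0.51 
   tri [ 0.7413 -0.0975 -0.1729] [np
[... 949 characters left out ...]
561974), np.float64(0.0013668900962563817)]
marker scene [370.6 295.3] 0.79 [ 0.404  -0.0033  0.    ]
marker side [250.9 271.8] 0.64 [ 0.4027 -0.0104  0.    ]
   tri [ 0.4039 -0.0056 -0.0021] [np.float64(0.0020121311398276394), np.float64(0.002012131139827578)]
{'t': 1.4, 'q': array([ 1.5221,  0.3586,  0.0119, -0.    , -1.2241, -0.2881]), 'qd': array([0.0002, 0.0003, 0.0002, 0.0014, 0.0002, 0.0005]), 'joint_efforts': array([  0.0002, -58.2381,  29.3292,   7.0025,   0.0124,  -0.    ]), 'eef_pos': array([0.2231, 0.6371, 0.2375]), 'ee_rot': array([-3.1416, -0.    , -1.9076]), 'force': array([ 0.0315, -0.5802,  0.1994]), 'moment': array([-0.0203, -0.0222, -0.0526]), 'width': 0.08770795465868814}
```

View pics/scene0.png

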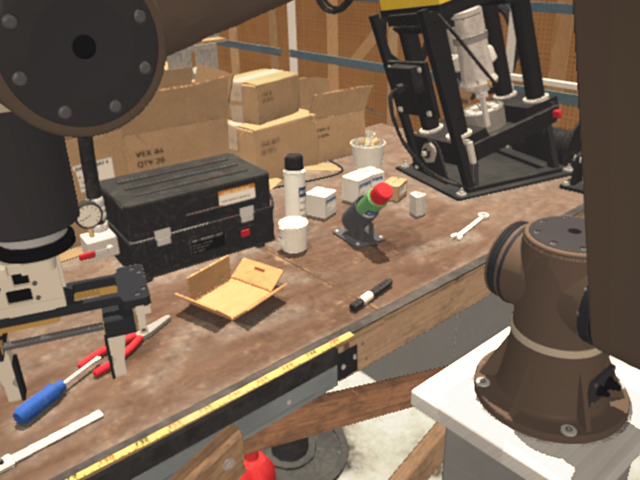

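View pics/side0.png

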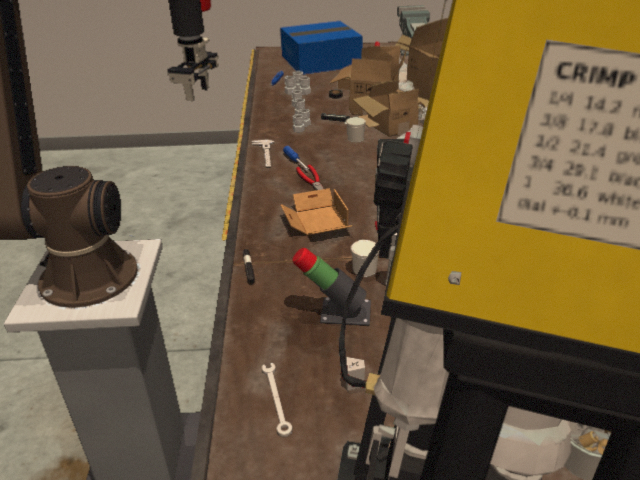

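```bash
python3 - <<'E'
import cv2,numpy as np
a=cv2.imread('pics/scene0.png')[245:335,165:300];b=cv2.imread('pics/side0.png')[180:250,270:365]
a=cv2.resize(a,(800,533),interpolation=3)[:, :];b=cv2.resize(b,None,fx=6,fy=6,interpolation=3)
a=cv2.resize(a,(450,300));b=cv2.resize(b,(407,300))
c=np.hstack([a,b]);c=cv2.resize(c,(800,280),interpolation=3);cv2.imwrite('pics/c1.png',c)
E
```

```text
(no output)
```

View pics/c1.png

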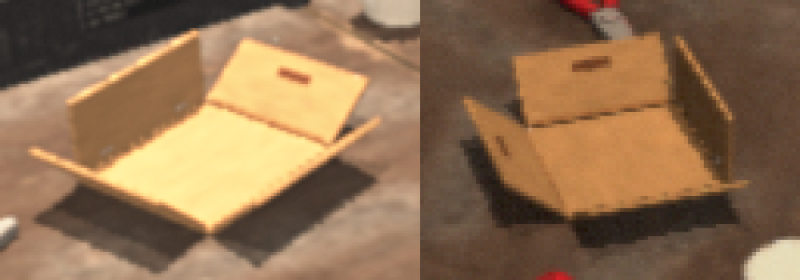

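```bash
python3 - <<'E'
from h import *
np.set_printoptions(precision=3,suppress=True)
C={n:cam(n) for n in ['scene','side']}
print(optics.camera_model('wrist'))
for nm,n,px in [('toolbox near L','scene',(145,268)),('toolbox near R','scene',(270,240)),('plier tip','scene',(165,322)),('plier hand','scene',(97,372)),('degr base','scene',(295,217)),('pot base','scene',(292,250)),('screwdr tip','scene',(100,358)),('side pot','side',(365,272)),('toolbox side bl','side',(378,205))]:
    print(nm,atz(C[n],px,0))
print('toolbox top h', tri([ray(C['scene'],(270,175)),ray(C['side'],(380,160))]))
E
```

```text
{'fx': 365.84193917850877, 'fy': 365.84193917850877, 'cx': 318.6391069522798, 'cy': 234.82732564117887, 'dist_coeffs': array([-0.043,  0.   ,  0.   ,  0.   ,  0.   ]), 'T_tool_cam': array([[ 1.   , -0.001, -0.001, -0.001],
       [-0.002, -0.96 , -0.281, -0.076],
       [-0.001,  0.281, -0.96 , -0.147],
       [ 0.   ,  0.   ,  0.   ,  1.   ]])}
toolbox near L [0.839 0.283 0.   ]
toolbox near R [ 0.761 -0.011  0.   ]
plier tip [0.603 0.356 0.   ]
plier hand [0.541 0.518 0.   ]
degr base [ 0.83  -0.144  0.   ]
pot base [ 0.68  -0.016  0.   ]
screwdr tip [0.577 0.498 0.   ]
side pot [ 0.686 -0.034  0.   ]
toolbox side bl [0.761 0.284 0.   ]
toolbox top h (array([0.705, 0.044, 0.23 ]), [np.float64(0.0400495602210322), np.float64(0.04004956022103222)])
```

Call:
{"name": "apply_moves", "arguments": {
  "increments": [0.0245,-0.0318,0.003,0,0,-0.0655,0.0245,-0.0318,0.003,0,0,-0.0655,0.0245,-0.0318,0.003,0,0,-0.0655,0.0245,-0.0318,0.003,0,0,-0.0655,0.0245,-0.0318,0.003,0,0,-0.0655,0.0245,-0.0318,0.003,0,0,-0.0655,0.0245,-0.0318,0.003,0,0,-0.0655,0.0245,-0.0318,0.003,0,0,-0.0655,0.0245,-0.0318,0.003,0,0,-0.0655,0.0245,-0.0318,0.003,0,0,-0.0655,0.0245,-0.0318,0.003,0,0,-0.0655,0.0245,-0.0318,0.003,0,0,-0.0655,0.0245,-0.0318,0.003,0,0,-0.0655,0.0245,-0.0318,0.003,0,0,-0.0655,0.0245,-0.0318,0.003,0,0,-0.0655,0,0,0,0,0,0],
  "hand": 1
}}

```text
t: 2.73
eef_pos: [0.5975, 0.1408, 0.285]
ee_rot: [3.142, 0.005, -2.931]
force: [-0.2, 1.1, 0.0]
width: 0.0004
```

```bash
python3 - <<'E'
from h import *
np.set_printoptions(precision=4,suppress=True)
s=arm.get_state();print(s['t'],s['q'],s['eef_pos'],s['ee_rot'],s['width'])
c=cam('wrist');im=optics.grab_frame('wrist');cv2.imwrite('pics/w1.png',im[:,:,::-1])
for nm,z in [('tray_middle',.004),('flap_front_edge',.0375),('flap_left_edge',.04),('flap_right_edge',.04)]:
    for l in finder.landmark_of('wrist',nm)[:1]: print(nm,l,atz(c,l['point'],z))
E
```

```text
2.7333 [ 0.5503  0.2295 -0.0615  0.0019 -1.2748 -0.3404] [0.5975 0.1408 0.285 ] [ 3.1416  0.0054 -2.9312] 0.00038712148430891386
tray_middle {'point': [314.4, 252.6], 'conf': 0.65} [0.5886 0.2131 0.004 ]
flap_front_edge {'point': [400.6, 260.6], 'conf': 0.7} [0.4918 0.1902 0.0375]
flap_right_edge {'point': [310.1, 169.9], 'conf': 0.76} [0.6144 0.111  0.04  ]
```

View pics/w1.png

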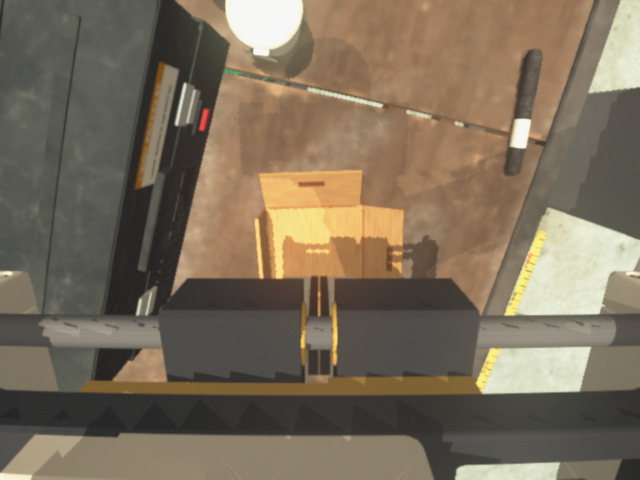

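```bash
python3 - <<'E'
from h import *
np.set_printoptions(precision=4,suppress=True)
c=cam('wrist');C={n:cam(n) for n in ['scene','side']}
A=atz(c,(271,209),.004);B=atz(c,(364,207),.004);print(A,B,np.linalg.norm(A-B),np.arctan2(*(A-B)[1::-1]))
for z in (.03,.04):print(z,atz(c,(260,174),z),atz(c,(361,170),z),atz(c,(403,210),z))
# fit tray pose + flap angles using scene/side crop corner pixels
from scipy.optimize import least_squares
s=lambda x,y:(165+x*(135/(450*800/857)),245+y*(90/280))
d=lambda x,y:(270+(x-450*800/857)*(95/(407*800/857)),180+y*(70/280))
def pt(p,name):
    cx,cy,yaw,f,l,r=p
    def fl(side,u): # u along
        a={'f':f,'l':l,'r':r}[side];o=.058+.055*np.cos(a);z=.0035+.055*np.sin(a)
        return {'f':(-o,u,z),'l':(u,o,z),'r':(u,-o,z)}[side]
    q={'fl':fl('f',.06),'fr':fl('f',-.06),'lf':fl('l',-.056),'lb':fl('l',.056),'rf':fl('r',-.056),'rb':fl('r',.056),
       'bl':(.06,.06,.059),'br':(.06,-.06,.059),'cfr':(-.058,-.06,.004),'cfl':(-.058,.06,.004),'cbl':(.058,.06,.004)}[name]
    k=np.array([cx+np.cos(yaw)*q[0]-np.sin(yaw)*q[1],cy+np.sin(yaw)*q[0]+np.cos(yaw)*q[1],q[2]]);return k
obs=[('scene',s(70,100),'bl'),('scene',s(198,32),'br'),('scene',s(240,40),'rb'),('scene',s(367,76),'rf'),('scene',s(382,118),'fr'),('scene',s(32,150),'lf'),('scene',s(210,233),'cfr') ,
('side',d(514,57),'lf'),('side',d(662,33),'lb'),('side',d(676,38),'bl'),('side',d(733,122),'br'),('side',d(466,98),'fl'),('side',d(568,215),'fr'),('side',d(748,183),'rb'),('side',d(530,126),'cfl'),('side',d(668,100),'cbl'),
('w',(260,174),'rb'),('w',(361,170),'rf'),('w',(403,210),'fr')]
# side-view 568,215 is hinge corner
obs[12]=('side',d(568,215),'cfr'); obs[6]=('scene',s(210,233),'cfl')
C['w']=c
obs=[o for o in obs if not(o[0]=='scene' and o[2]=='cfl')]
f=lambda p:np.concatenate([(proj(C[n],pt(p,k))[0]-px)/(3 if n=='w' else 1) for n,px,k in obs])
R_=least_squares(f,[.588,.21,.25,.65,.65,.65],loss='soft_l1');print(R_.x);
for o,e in zip(obs,f(R_.x).reshape(-1,2)):print(o[0],o[2],e)
E
```

```text
[0.6465 0.1767 0.004 ] [0.5388 0.1499 0.004 ] 0.11096167131403642 0.24438527466801435
0.03 [0.6633 0.1346 0.03  ] [0.5567 0.1062 0.03  ] [0.4995 0.1388 0.03  ]
0.04 [0.662  0.1331 0.04  ] [0.5581 0.1053 0.04  ] [0.5023 0.1372 0.04  ]
[0.5893 0.2135 0.23   0.6979 1.1985 0.6822]
scene bl [-1.5881  0.2565]
scene br [-0.5862 -0.6598]
scene rb [ 1.0857 -1.3139]
scene rf [-0.2112  0.453 ]
scene fr [-0.9245  0.4441]
scene lf [46.2807  6.6879]
side lf [ 0.3416 -0.4828]
side lb [ 0.8069 -0.5395]
side bl [ 0.462  -0.3953]
side br [-0.6022 -0.7365]
side fl [-0.9672 -0.4033]
side cfr [-0.6941  0.3793]
side rb [-1.0062 -1.5481]
side cfl [-1.9966  0.6609]
side cbl [1.9543 0.6756]
w rb [-1.113  -1.8903]
w rf [ 0.2545 -0.8499]
w fr [-0.5784 -1.7158]
```

```bash
cat > fit.py <<'E'
from h import *
from scipy.optimize import least_squares
np.set_printoptions(precision=4,suppress=True)
c=cam('wrist');C={n:cam(n) for n in ['scene','side']};C['w']=c
s=lambda x,y:(165+x*(135/(450*800/857)),245+y*(90/280))
d=lambda x,y:(270+(x-450*800/857)*(95/(407*800/857)),180+y*(70/280))
def pt(p,name):
    cx,cy,yaw,f,l,r=p
    def fl(side,u):
        a={'f':f,'l':l,'r':r}[side];o=.058+.055*np.cos(a);z=.0035+.055*np.sin(a)
        return {'f':(-o,u,z),'l':(u,o,z),'r':(u,-o,z)}[side]
    q={'fl':fl('f',.06),'fr':fl('f',-.06),'lf':fl('l',-.056),'lb':fl('l',.056),'rf':fl('r',-.056),'rb':fl('r',.056),
       'bl':(.06,.06,.059),'br':(.06,-.06,.059),'cfr':(-.058,-.06,.004),'cfl':(-.058,.06,.004),'cbl':(.058,.06,.004)}[name]
    return np.array([cx+np.cos(yaw)*q[0]-np.sin(yaw)*q[1],cy+np.sin(yaw)*q[0]+np.cos(yaw)*q[1],q[2]])
obs=[('scene',s(70,100),'bl'),('scene',s(198,32),'br'),('scene',s(240,40),'rb'),('scene',s(367,76),'rf'),('scene',s(382,118),'fr'),('scene',s(32,150),'lb'),
('side',d(514,57),'lf'),('side',d(662,33),'lb'),('side',d(676,38),'bl'),('side',d(733,122),'br'),('side',d(466,98),'fl'),('side',d(568,215),'cfr'),('side',d(748,183),'rb'),
('w',(260,174),'rb'),('w',(361,170),'rf'),('w',(403,210),'fr')]
f=lambda p:np.concatenate([(proj(C[n],pt(p,k))[0]-px)/(2 if n=='w' else 1) for n,px,k in obs])
R_=least_squares(f,[.588,.21,.25,.65,.65,.65],loss='soft_l1');print(R_.x)
for o,e in zip(obs,f(R_.x).reshape(-1,2)):print(o[0],o[2],e)
E
python3 fit.py
```

```text
[0.5891 0.2132 0.2249 0.7    0.7962 0.72  ]
scene bl [-1.3816  0.1303]
scene br [-0.2013 -0.6988]
scene rb [ 1.0455 -1.7396]
scene rf [-0.3765  0.1317]
scene fr [-0.8079  0.5177]
scene lb [-0.7957 -0.6232]
side lf [-0.9352  0.0768]
side lb [-0.8628  0.1783]
side bl [ 0.5384 -0.3018]
side br [-0.7314 -0.5949]
side fl [-0.9447 -0.4751]
side cfr [-0.8948  0.4129]
side rb [-1.3652 -2.1483]
w rb [-1.4161 -2.3942]
w rf [ 0.8085 -0.5625]
w fr [-0.6423 -2.4667]
```

Call:
{"name": "apply_moves", "arguments": {
  "increments": [0.005,-0.0125,-0.03,0,0,0.01,0.005,-0.0125,-0.03,0,0,0.01,0.005,-0.0125,-0.03,0,0,0,0.005,-0.0125,-0.03,0,0,0,0,0,-0.03,0,0,0,0,0,-0.03,0,0,0,0,0,-0.03,0,0,0,0,0,-0.02,0,0,0,0,0,-0.01,0,0,0,0,0,0,0,0,0]
}}

```text
t: 3.82
eef_pos: [0.6093, 0.1103, 0.0411]
ee_rot: [3.137, 0.017, -2.871]
force: [0.1, 1.6, 0.5]
width: 0.0005
```

Call:
{"name": "apply_moves", "arguments": {
  "increments": [0,0,0.025,-0.004,0.016,-0.02,0,0,0.02,0,0,-0.02,0.003,-0.013,0,0,0,0,0.003,-0.013,0,0,0,0,0,0,0,0,0,0]
}}

```text
t: 4.23
eef_pos: [0.6155, 0.0884, 0.0921]
ee_rot: [3.137, 0.003, -2.902]
force: [0.0, 0.3, -0.5]
width: 0.0008
```

```bash
cat >> h.py <<'E'
def go(pos,Rm):
    s=arm.get_state();r=(R.from_matrix(Rm)*R.from_euler('xyz',s['ee_rot']).inv()).as_rotvec()
    print('t',s['t'],'pos',np.round(s['eef_pos'],4),'d',np.round(np.array(pos)-s['eef_pos'],4),'rv',np.round(r,3),'F',np.round(s['force'],1),'q',np.round(s['q'],2))
TC=np.array([.589,.213]);TY=.23
def tp(x,y,z): return np.array([TC[0]+np.cos(TY)*x-np.sin(TY)*y,TC[1]+np.sin(TY)*x+np.cos(TY)*y,z])
def down(yaw): return R.from_euler('xyz',[np.pi,0,yaw]).as_matrix()
E
python3 - <<'E'
from h import *
c=cam('wrist')
go(tp(0,-.128,.035),down(TY-np.pi))
im=optics.grab_frame('wrist');cv2.imwrite('pics/w2.png',im[:,:,::-1])
E
```

```text
t 4.2333 pos [0.6155 0.0884 0.0921] d [ 0.0026 -0.0001 -0.0571] rv [-0.005  0.002 -0.009] F [ 0.   0.3 -0.5] q [ 0.45  0.4  -0.29 -0.   -0.88 -0.21]
```

View pics/w2.png

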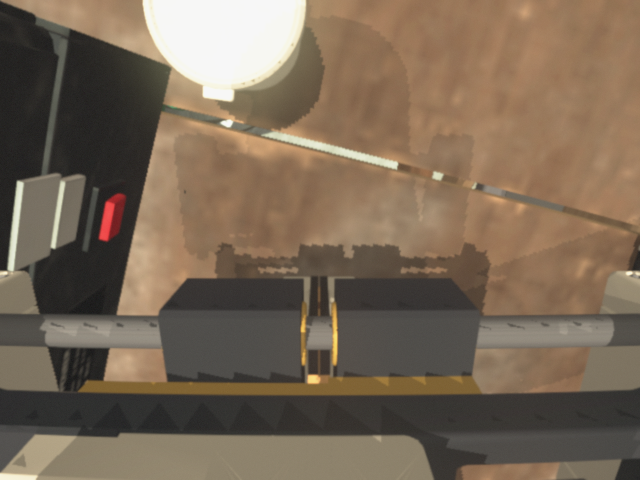

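Call:
{"name": "apply_moves", "arguments": {
  "increments": [0.001,0,-0.02,-0.005,0.002,-0.009,0,0,-0.02,0,0,0,0,0,-0.014,0,0,0,0,0,-0.004,0,0,0,-0.0018,0.0078,0,0,0,0,-0.0018,0.0078,0,0,0,0,-0.0018,0.0078,0,0,0,0,-0.0018,0.0078,0,0,0,0,0,0,0,0,0,0]
}}

```text
t: 5.03
eef_pos: [0.6144, 0.1031, 0.0454]
ee_rot: [-3.117, 0.001, -2.907]
force: [-0.1, 1.7, -0.7]
width: 0.0006
```

```bash
python3 - <<'E'
from h import *
go(tp(0,-.0695,.033),down(TY-np.pi))
a=optics.grab_frame('scene')[230:330,165:315,::-1];b=optics.grab_frame('side')[170:270,260:410,::-1]
cv2.imwrite('pics/p3.png',cv2.resize(np.hstack([a,b]),(800,266),interpolation=3))
E
```

```text
t 5.0333 pos [0.6144 0.1031 0.0454] d [-0.0096  0.0423 -0.0124] rv [ 0.024  0.006 -0.004] F [-0.1  1.7 -0.7] q [ 0.49  0.45 -0.34  0.03 -0.78 -0.28]
```

View pics/p3.png

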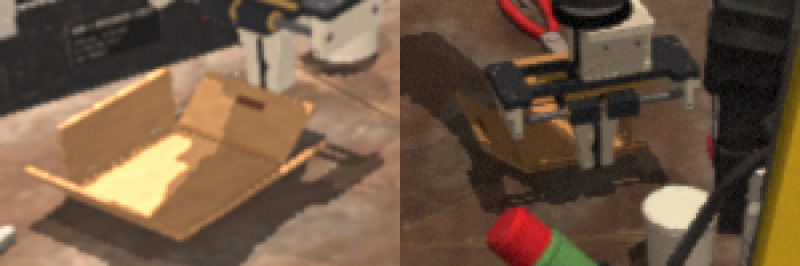

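Call:
{"name": "apply_moves", "arguments": {
  "increments": [0,0,-0.012,0.024,0.006,-0.004,0,0,-0.008,0,0,0,0,0,-0.004,0,0,0,0,0,0,0,0,0]
}}

```text
t: 5.47
eef_pos: [0.6166, 0.0958, 0.0276]
ee_rot: [-3.133, 0.001, -2.908]
force: [-0.9, 0.3, -0.6]
width: 0.0001
```

```bash
python3 - <<'E'
from h import *
go(tp(0,-.0695,.033),down(TY-np.pi))
E
```

```text
t 5.4667 pos [0.6166 0.0958 0.0276] d [-0.0117  0.0495  0.0054] rv [ 0.008  0.003 -0.004] F [-0.9  0.3 -0.6] q [ 0.47  0.48 -0.35  0.01 -0.75 -0.25]
```

Call:
{"name": "apply_moves", "arguments": {
  "increments": [-0.002,0.008,0.003,0.008,0,0,-0.002,0.008,0.003,0,0,0,-0.002,0.008,0.001,0,0,0,-0.002,0.008,0,0,0,0,-0.002,0.008,0,0,0,0,-0.002,0.008,0,0,0,0,0,0,0,0,0,0]
}}

```text
t: 6.05
eef_pos: [0.6127, 0.1141, 0.0561]
ee_rot: [-3.099, -0.001, -2.901]
force: [0.8, 0.5, -0.1]
width: -0.0
```

```bash
python3 - <<'E'
from h import *
go(tp(0,-.0695,.033),down(TY-np.pi))
E
```

```text
t 6.05 pos [0.6127 0.1141 0.0561] d [-0.0079  0.0313 -0.0231] rv [ 0.042  0.009 -0.011] F [ 0.8  0.5 -0.1] q [ 0.52  0.44 -0.34  0.06 -0.8  -0.32]
```

Call:
{"name": "apply_moves", "arguments": {
  "increments": [0,0,0,0,0,0,0,0,0,0,0,0,0,0,0,0,0,0,0,0,0,0,0,0]
}}

```text
t: 6.38
eef_pos: [0.6127, 0.1175, 0.0578]
ee_rot: [-3.101, 0.002, -2.899]
force: [0.2, -4.9, 4.2]
width: 0.0006
```

Call:
{"name": "apply_moves", "arguments": {
  "increments": [0,0,-0.012,0.042,0.009,-0.011,0,0,-0.008,0,0,0,0,0,0,0,0,0]
}}

```text
t: 6.63
eef_pos: [0.6157, 0.1052, 0.0476]
ee_rot: [-3.127, -0.0, -2.901]
force: [-0.8, -0.2, -0.1]
width: 0.0004
```

Call:
{"name": "apply_moves", "arguments": {
  "increments": [0,0,-0.012,0.015,0.003,-0.011,0,0,-0.012,0,0,0,0,0,-0.004,0,0,0,-0.002,0.008,-0.003,0.006,0.001,0,-0.002,0.008,-0.003,0.006,0.001,0,-0.002,0.008,-0.003,0.006,0.001,0]
}}

```text
t: 7.13
eef_pos: [0.6191, 0.0964, 0.0201]
ee_rot: [-3.122, -0.004, -2.907]
force: [16.2, -49.7, 12.1]
width: 0.0001
```

Call:
{"name": "apply_moves", "arguments": {
  "increments": [0.0005,-0.002,0.002,0,0,0,0,0,0,0,0,0]
}}

```text
t: 7.3
eef_pos: [0.6207, 0.0895, 0.0219]
ee_rot: [-3.118, -0.005, -2.91]
force: [-0.4, 0.3, 1.0]
width: 0.0005
```

```bash
python3 - <<'E'
from h import *
go(tp(0,-.0695,.033),down(TY-np.pi))
a=optics.grab_frame('scene')[240:310,195:300,::-1];b=optics.grab_frame('side')[180:250,270:375,::-1]
cv2.imwrite('pics/p4.png',cv2.resize(np.hstack([a,b]),(800,266),interpolation=3))
E
```

```text
t 7.3 pos [0.6207 0.0895 0.0219] d [-0.0159  0.0558  0.0111] rv [ 0.024  0.001 -0.001] F [-0.4  0.3  1. ] q [ 0.47  0.49 -0.35  0.03 -0.74 -0.26]
```

View pics/p4.png

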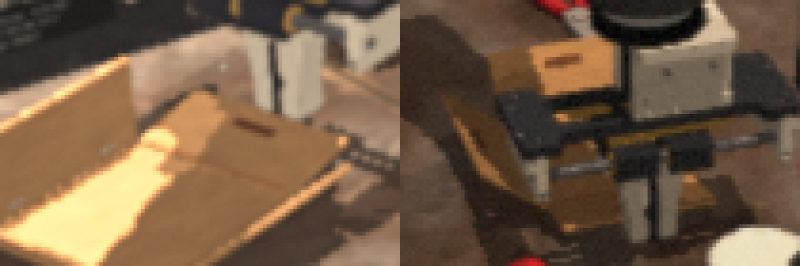

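```bash
python3 - <<'E' | tail -12
from fit import *
P=R_.x.copy()
for a in (0,.2,.3,.4,.5,.6,.7): P[5]=a; print(a,proj(C['scene'],pt(P,'rb'))[0],proj(C['scene'],pt(P,'rf'))[0],58+55*np.cos(a),3.5+55*np.sin(a))
print('obs rb (251.4,263.6) rf (285.6,276.8)')
E
```

```text
side rb [15.2298 14.8178]
w rb [-59.6364  48.1656]
w rf [ 0.366  25.8551]
w fr [ 1.0544 33.1737]
0 [243.1571 260.6991] [287.1811 268.7975] 113.0 3.5
0.2 [242.5344 256.6399] [286.7172 264.6476] 111.90366178126828 14.426813193728368
0.3 [242.0469 254.8036] [286.3242 262.7752] 110.54350690190833 19.753611366373676
0.4 [241.4465 253.1203] [285.8272 261.0625] 108.65835467015867 24.91800882697578
0.5 [240.7378 251.6068] [285.23   259.5265] 106.2670409039705 29.868404623231164
0.6 [239.9265 250.2788] [284.5373 258.1834] 103.39345882003231 34.55533603672694
0.7 [239.0193 249.1507] [283.7547 257.0476] 100.06632030064686 38.931972798073005
obs rb (251.4,263.6) rf (285.6,276.8)
```

```bash
sed -i 's/^R_=.*/PX=np.array([.5891,.2132,.2249,.7,.7962,.72])/; /^for o,e/d' fit.py; python3 - <<'E'
from fit import *
P=PX.copy()
for a in (0,.2,.3,.4,.5,.7): P[5]=a; print(a,proj(C['scene'],pt(P,'rb'))[0],proj(C['scene'],pt(P,'rf'))[0],proj(C['side'],pt(P,'rb'))[0])
print('obs rb (251.4,263.6) rf (285.6,276.8); side rb', 270+(715-400)*.2625,180+190*.2625)
E
```

```text
0 [248.6528 268.3157] [287.5501 282.0718] [352.1305 237.5713]
0.2 [247.9441 264.1609] [286.9682 277.7787] [352.0377 233.9714]
0.3 [247.343  262.2673] [286.435  275.8296] [351.8945 232.0455]
0.4 [246.5828 260.5212] [285.7448 274.038 ] [351.6882 230.063 ]
0.5 [245.6694 258.9402] [284.9028 272.4219] [351.4211 228.0456]
0.7 [243.4139 256.3373] [282.7914 269.7819] [350.716  223.9947]
obs rb (251.4,263.6) rf (285.6,276.8); side rb 352.6875 229.875
```

Call:
{"name": "apply_moves", "arguments": {
  "increments": [0,0,0,0.09,0.021,0,0,0,0,0.09,0.021,0,0,0,0,0.09,0.021,0,0,0,0,0,0,0]
}}

```text
t: 7.73
eef_pos: [0.6201, 0.0933, 0.0203]
ee_rot: [2.88, -0.002, -2.895]
force: [1.0, 0.7, 0.1]
width: 0.0005
```

```bash
cat >> h.py <<'E'
def st():
    s=arm.get_state();M=R.from_euler('xyz',s['ee_rot']).as_matrix();p=s['eef_pos'];tip=p+M[:,2]*.011
    E=np.array([[np.cos(TY),np.sin(TY)],[-np.sin(TY),np.cos(TY)]])
    print('tcp tray',np.round(E@(p[:2]-TC),4),'z',round(p[2],4),'tip',np.round(E@(tip[:2]-TC),4),round(tip[2],4),'toolz tray',np.round(E@M[:2,2],3),'toolx',np.round(E@M[:2,0],3),'F',np.round(E@s['force'][:2],1),round(s['force'][2],1))
E
python3 -c "
from h import *
st()"
```

```text
tcp tray [ 0.003  -0.1236] z 0.0203 tip [ 0.0029 -0.1207] 0.0097 toolz tray [-0.006  0.259] toolx [-1.    -0.017] F [1.2 0.4] 0.1
```

Call:
{"name": "apply_moves", "arguments": {
  "increments": [-0.0012,0.005,0.001,0,0,0,-0.0012,0.005,0.003,0,0,0,-0.0012,0.005,0.003,0,0,0]
}}

```text
t: 7.98
eef_pos: [0.6197, 0.0974, 0.0269]
ee_rot: [2.894, -0.003, -2.894]
force: [2.5, -23.6, 8.6]
width: 0.0005
```

```bash
python3 -c "
from h import *
st()"
```

```text
tcp tray [ 0.0035 -0.1196] z 0.0269 tip [ 0.0035 -0.1169] 0.0162 toolz tray [-0.007  0.245] toolx [-1.    -0.017] F [ -3.  -23.6] 8.6
```

Call:
{"name": "apply_moves", "arguments": {
  "increments": [0.002,-0.01,0,0,0,0,0.001,-0.005,-0.004,0,0,0,0,0,-0.008,0.01,0.002,0,0,0,-0.004,0,0,0,0,0,0,0,0,0]
}}

```text
t: 8.4
eef_pos: [0.6196, 0.0857, 0.0127]
ee_rot: [2.884, -0.007, -2.885]
force: [-2.5, -6.3, 7.6]
width: 0.0005
```

```bash
python3 -c "
from h import *
st()
a=optics.grab_frame('scene')[240:310,195:300,::-1];b=optics.grab_frame('side')[180:250,270:375,::-1]
cv2.imwrite('pics/p5.png',cv2.resize(np.vstack([a,b]),(800,1067),interpolation=3)[:600] if 0 else cv2.resize(np.hstack([a,b]),(800,266),interpolation=3))
"
```

```text
tcp tray [ 0.0008 -0.1309] z 0.0127 tip [ 0.0006 -0.1281] 0.0021 toolz tray [-0.013  0.254] toolx [-1.    -0.026] F [-3.8 -5.5] 7.6
```

View pics/p5.png

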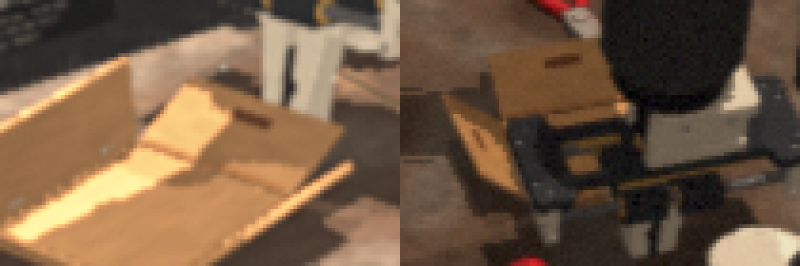

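Call:
{"name": "apply_moves", "arguments": {
  "increments": [0,0,0.006,0,0,0,0,0,0.001,0,0,0,-0.0018,0.008,0,0,0,0,-0.0018,0.008,0,0,0,0,-0.0018,0.008,0,0,0,0,-0.0018,0.008,0,0,0,0]
}}

```text
t: 9.0
eef_pos: [0.6176, 0.106, 0.0235]
ee_rot: [2.907, -0.003, -2.877]
force: [-1.5, -46.4, 27.7]
width: 0.0004
```

```bash
python3 -c "
from h import *
st()"
```

```text
tcp tray [ 0.0034 -0.1107] z 0.0235 tip [ 0.0033 -0.1082] 0.0128 toolz tray [-0.012  0.232] toolx [-0.999 -0.035] F [-12.1 -44.8] 27.7
```

Call:
{"name": "apply_moves", "arguments": {
  "increments": [0.0003,-0.0015,0.006,0,0,0,-0.0005,0.002,0.007,0,0,0,-0.001,0.004,0.006,0,0,0,-0.0012,0.005,0.005,0,0,0]
}}

```text
t: 9.33
eef_pos: [0.6143, 0.1146, 0.048]
ee_rot: [2.911, -0.005, -2.877]
force: [-0.1, -0.8, 1.3]
width: 0.0004
```

```bash
python3 -c "
from h import *
st()"
```

```text
tcp tray [ 0.0022 -0.1015] z 0.048 tip [ 0.002 -0.099] 0.0373 toolz tray [-0.013  0.228] toolx [-0.999 -0.035] F [-0.3 -0.7] 1.3
```

```bash
cat >> h.py <<'E'
def flap(side,cams=('scene','side')):
    for n in cams:
        c=cam(n);optics.grab_frame(n);L=finder.landmark_of(n,'flap_'+{'r':'right','l':'left','f':'front'}[side]+'_edge')[:1]
        if not L: print(side,n,'none');continue
        best=[]
        for a in np.arange(-.0,1.66,.05):
            o=.058+.055*np.cos(a);z=.0035+.055*np.sin(a)
            w=tp(*{'r':(0,-o),'l':(0,o),'f':(-o,0)}[side],z);best.append((np.linalg.norm(proj(c,w)[0]-L[0]['point']),round(a,2)))
        print(side,n,np.round(L[0]['point'],1),round(L[0]['conf'],2),'err,theta',sorted(best)[:3])
E
python3 -c "
from h import *
flap('r');flap('l');flap('f')"
```

```text
r scene [260.8 261.9] 0.84 err,theta [(np.float64(0.48670356829584616), np.float64(0.8)), (np.float64(0.5169370727990171), np.float64(0.85)), (np.float64(1.208877117454252), np.float64(0.75))]
r side [331.6 220.8] 0.52 err,theta [(np.float64(2.385601495483121), np.float64(1.0)), (np.float64(2.48861495570811), np.float64(1.05)), (np.float64(2.660092956212077), np.float64(0.95))]
l scene [191.7 299.5] 0.55 err,theta [(np.float64(3.1760427563953804), np.float64(0.8)), (np.float64(3.504571414824297), np.float64(0.75)), (np.float64(3.533783038810713), np.float64(0.85))]
l side [309.7 190.1] 0.55 err,theta [(np.float64(1.8402208019327733), np.float64(0.85)), (np.float64(1.8619821050716188), np.float64(0.8)), (np.float64(1.8919236086635975), np.float64(0.9))]
f scene [267.6 297.2] 0.5 err,theta [(np.float64(0.6868028068321437), np.float64(0.65)), (np.float64(1.1356370456642986), np.float64(0.7)), (np.float64(1.9085700454389085), np.float64(0.6))]
f side [318.7 217.3] 0.72 err,theta [(np.float64(20.677357437709947), np.float64(1.65)), (np.float64(21.435164620086343), np.float64(1.6)), (np.float64(22.188549587112394), np.float64(1.55))]
```

Call:
{"name": "apply_moves", "arguments": {
  "increments": [-0.0014,0.006,0.002,0,0,0,-0.0018,0.008,0.002,0,0,0,-0.0018,0.008,0.001,0,0,0,-0.0018,0.008,0,0,0,0]
}}

```text
t: 10.27
eef_pos: [0.6077, 0.1437, 0.0529]
ee_rot: [2.912, -0.006, -2.88]
force: [0.6, -1.0, 1.0]
width: 0.0004
```

```bash
python3 -c "
from h import *
st();flap('r')"
```

```text
tcp tray [ 0.0024 -0.0717] z 0.0529 tip [ 0.0023 -0.0692] 0.0422 toolz tray [-0.013  0.227] toolx [-0.999 -0.032] F [ 0.3 -1.1] 1.0
r scene [248.4 264.2] 0.76 err,theta [(np.float64(1.5717039674168152), np.float64(1.65)), (np.float64(1.6035200224384925), np.float64(1.6)), (np.float64(2.1622603447937525), np.float64(1.55))]
r side [326.4 210.7] 0.67 err,theta [(np.float64(1.9767337637688964), np.float64(1.65)), (np.float64(2.337577711429797), np.float64(1.6)), (np.float64(2.8049418960661896), np.float64(1.55))]
```

Call:
{"name": "apply_moves", "arguments": {
  "increments": [-0.0007,0.003,0,0,0,0,0.0023,-0.01,0.005,0,0,0,0.0023,-0.01,0.02,0,0,0,0,0,0.035,0,0,0,0,0,0.03,0,0,0,-0.0064,0.0273,0,-0.064,-0.015,0,-0.0064,0.0273,0,-0.064,-0.015,0,-0.0064,0.0273,0,-0.064,-0.015,0,-0.0064,0.0273,0,-0.064,-0.015,0,-0.0064,0.0273,0,-0.064,-0.015,0,-0.0064,0.0273,0,-0.064,-0.015,0,-0.0064,0.0273,0,-0.064,-0.015,0,-0.0064,0.0273,0,0,0,0,0,0,0,0,0,0]
}}

```text
t: 11.63
eef_pos: [0.5631, 0.3428, 0.1519]
ee_rot: [-2.89, -0.001, -2.9]
force: [0.5, -0.3, -0.2]
width: 0.0002
```

```bash
python3 -c "
from h import *
st();flap('r')"
```

```text
tcp tray [0.0044 0.1323] z 0.1519 tip [0.0044 0.1296] 0.1413 toolz tray [ 0.002 -0.249] toolx [-1.    -0.012] F [ 0.4 -0.4] -0.2
r scene [244.3 264.6] 0.72 err,theta [(np.float64(3.19999596639263), np.float64(1.65)), (np.float64(4.254823856657089), np.float64(1.6)), (np.float64(5.286982801533508), np.float64(1.55))]
r side [324.4 209.4] 0.66 err,theta [(np.float64(3.3769815327455963), np.float64(1.65)), (np.float64(3.914283401315911), np.float64(1.6)), (np.float64(4.495857612355108), np.float64(1.55))]
```

Call:
{"name": "apply_moves", "arguments": {
  "increments": [0,0,-0.03,0,0,0,0,0,-0.03,0,0,0,0,0,-0.03,0,0,0,0,0,-0.018,0,0,0,0,0,-0.007,0,0,0,0,0,0,0,0,0]
}}

```text
t: 12.33
eef_pos: [0.5689, 0.3279, 0.0384]
ee_rot: [-2.897, 0.004, -2.918]
force: [-0.8, -0.3, 0.2]
width: -0.0
```

```bash
python3 -c "
from h import *
st();flap('l')"
```

```text
tcp tray [0.0066 0.1165] z 0.0384 tip [0.0067 0.1138] 0.0277 toolz tray [ 0.002 -0.242] toolx [-1.     0.007] F [-0.8 -0.1] 0.2
l scene [192.9 300.9] 0.62 err,theta [(np.float64(1.6612737551804286), np.float64(0.75)), (np.float64(1.6620925641598607), np.float64(0.8)), (np.float64(2.6816449567020286), np.float64(0.85))]
l side [309.6 193. ] 0.8 err,theta [(np.float64(0.8002562274239247), np.float64(0.55)), (np.float64(0.9154537953098065), np.float64(0.6)), (np.float64(0.9650444148017671), np.float64(0.5))]
```

Call:
{"name": "apply_moves", "arguments": {
  "increments": [-0.001,0.005,-0.008,0,0,0,-0.001,0.003,-0.004,0,0,0,0.001,-0.004,0.001,0,0,0,0.0014,-0.006,0.004,0,0,0,0.0014,-0.006,0.005,0,0,0,0.0014,-0.006,0.005,0,0,0]
}}

```text
t: 13.03
eef_pos: [0.5743, 0.3193, 0.0476]
ee_rot: [-2.904, 0.013, -2.913]
force: [-0.1, 1.1, 0.9]
width: 0.0004
```

```bash
python3 -c "
from h import *
st();flap('l')"
```

```text
tcp tray [0.01   0.1069] z 0.0476 tip [0.0101 0.1043] 0.0369 toolz tray [ 0.012 -0.236] toolx [-1.     0.002] F [0.1 1.1] 0.9
l scene [194.8 297.3] 0.74 err,theta [(np.float64(1.5235185301871284), np.float64(0.9)), (np.float64(1.9083849584119779), np.float64(0.95)), (np.float64(2.3184126914942462), np.float64(0.85))]
l side [310.8 188.7] 0.91 err,theta [(np.float64(2.2448773312877486), np.float64(1.0)), (np.float64(2.260415112121806), np.float64(0.95)), (np.float64(2.294796434717223), np.float64(1.05))]
```

Call:
{"name": "apply_moves", "arguments": {
  "increments": [0.0012,-0.007,0.001,0,0,0,0.0016,-0.008,0.001,0,0,0,0.0016,-0.008,0,0,0,0,0.0016,-0.008,0,0,0,0,0.0012,-0.006,0,0,0,0]
}}

```text
t: 13.65
eef_pos: [0.5827, 0.2819, 0.0498]
ee_rot: [-2.907, 0.016, -2.912]
force: [-9.4, 21.9, -0.1]
width: 0.0003
```

```bash
python3 -c "
from h import *
st();flap('l')"
```

```text
tcp tray [0.0096 0.0685] z 0.0498 tip [0.0098 0.0659] 0.0391 toolz tray [ 0.016 -0.233] toolx [-1.  0.] F [-4.1 23.5] -0.1
l scene [209.4 283.7] 0.97 err,theta [(np.float64(1.0113814270050485), np.float64(1.65)), (np.float64(1.5278318777518363), np.float64(1.6)), (np.float64(2.555720725822853), np.float64(1.55))]
l side [315.3 191.1] 0.71 err,theta [(np.float64(1.7103629905100428), np.float64(1.45)), (np.float64(1.7386045597764843), np.float64(1.5)), (np.float64(1.8081941566400728), np.float64(1.4))]
```

Call:
{"name": "apply_moves", "arguments": {
  "increments": [-0.0023,0.01,0.003,0,0,0,-0.0023,0.01,0.02,0,0,0,0,0,0.035,0,0,0,0,0,0.035,0,0,0,0,0,0.02,0,0,0,0,0,0,0,0,0]
}}

```text
t: 14.35
eef_pos: [0.5748, 0.2992, 0.1649]
ee_rot: [-2.9, 0.007, -2.915]
force: [-0.9, 0.2, 0.6]
width: 0.0003
```

```bash
python3 -c "
from h import *
st();flap('l');flap('f')
ex=np.array([np.cos(TY),np.sin(TY),0]);ey=np.array([-np.sin(TY),np.cos(TY),0])
z=np.sin(.24)*ex-np.cos(.24)*np.array([0,0,1]);x=ey;
for sgn in (1,-1):
    x=sgn*ey;M=np.stack([x,np.cross(z,x),z],1);go(tp(-.13,0,.14),M)
"
```

```text
tcp tray [0.0058 0.0872] z 0.1649 tip [0.0059 0.0845] 0.1543 toolz tray [ 0.006 -0.24 ] toolx [-1.     0.003] F [-0.8  0.4] 0.6
l scene [207.2 285.1] 0.78 err,theta [(np.float64(0.8542282291635763), np.float64(1.55)), (np.float64(1.3099215703569076), np.float64(1.5)), (np.float64(1.632303943294524), np.float64(1.6))]
l side [314.6 194.9] 0.96 err,theta [(np.float64(1.2097389690818374), np.float64(1.65)), (np.float64(1.6811326634301227), np.float64(1.6)), (np.float64(2.1553763354864843), np.float64(1.55))]
f scene [269.3 299.4] 0.63 err,theta [(np.float64(0.502833716761638), np.float64(0.55)), (np.float64(0.9424584124196879), np.float64(0.6)), (np.float64(1.8924527773006241), np.float64(0.5))]
f side [285.  217.7] 0.83 err,theta [(np.float64(1.358930741640426), np.float64(0.55)), (np.float64(1.562079167788817), np.float64(0.6)), (np.float64(1.6909260822326113), np.float64(0.5))]
t 14.75 pos [0.573  0.2974 0.1589] d [-0.1106 -0.1141 -0.0189] rv [ 0.457 -0.285 -1.533] F [0.6 0.6 0.2] q [ 0.89  0.42 -0.2   0.21 -1.12 -0.77]
t 14.75 pos [0.573  0.2974 0.1589] d [-0.1106 -0.1141 -0.0189] rv [0.003 0.005 1.575] F [0.6 0.6 0.2] q [ 0.89  0.42 -0.2   0.21 -1.12 -0.77]
```

Call:
{"name": "apply_moves", "arguments": {
  "increments": [-0.0079,-0.0082,0,0,0,0.1125,-0.0079,-0.0082,0,0,0,0.1125,-0.0079,-0.0082,0,0,0,0.1125,-0.0079,-0.0082,0,0,0,0.1125,-0.0079,-0.0082,0,0,0,0.1125,-0.0079,-0.0082,0,0,0,0.1125,-0.0079,-0.0082,0,0,0,0.1125,-0.0079,-0.0082,0,0,0,0.1125,-0.0079,-0.0082,0,0,0,0.1125,-0.0079,-0.0082,0,0,0,0.1125,-0.0079,-0.0082,0,0,0,0.1125,-0.0079,-0.0082,0,0,0,0.1125,-0.0079,-0.0082,0,0,0,0.1125,-0.0079,-0.0082,0,0,0,0.1125,0,0,0,0,0,0]
}}

```text
t: 16.0
eef_pos: [0.4535, 0.1733, 0.1465]
ee_rot: [-2.896, -0.019, -1.258]
force: [-1.0, -0.2, -0.5]
width: 0.0003
```

```bash
cat >> h.py <<'E'
def Mf():
    ex=np.array([np.cos(TY),np.sin(TY),0]);ey=np.array([-np.sin(TY),np.cos(TY),0])
    z=np.sin(.24)*ex-np.cos(.24)*np.array([0,0,1]);return np.stack([-ey,np.cross(z,-ey),z],1)
E
python3 -c "
from h import *
st();go(tp(-.13,0,.031),Mf())"
```

```text
tcp tray [-0.141  -0.0077] z 0.1465 tip [-0.1383 -0.0077] 0.1359 toolz tray [0.244 0.002] toolx [ 0.082 -0.996] F [-1.1  0.1] -0.5
t 16.0 pos [0.4535 0.1733 0.1465] d [ 0.0089  0.01   -0.1155] rv [ 0.017  0.01  -0.083] F [-1.  -0.2 -0.5] q [ 0.88 -0.01 -0.81  0.27 -0.59  0.8 ]
```

Call:
{"name": "apply_moves", "arguments": {
  "increments": [0.002,0.004,-0.03,0.008,0.005,-0.042,0.002,0.004,-0.03,0.008,0.005,-0.042,0,0,-0.03,0,0,0,0,0,-0.016,0,0,0,0,0,-0.006,0,0,0,0,0,0,0,0,0]
}}

```text
t: 16.5
eef_pos: [0.4653, 0.1904, 0.0403]
ee_rot: [-2.904, 0.016, -1.352]
force: [-0.3, -1.0, -0.7]
width: 0.0005
```

```bash
python3 -c "
from h import *
st();go(tp(-.13,0,.031),Mf());flap('f')"
```

```text
tcp tray [-0.1256  0.0062] z 0.0403 tip [-0.123   0.0063] 0.0296 toolz tray [0.236 0.013] toolx [-0.011 -1.   ] F [-0.5 -0.9] -0.7
t 16.5 pos [0.4653 0.1904 0.0403] d [-0.0028 -0.007  -0.0093] rv [-0.015 -0.006  0.011] F [-0.3 -1.  -0.7] q [ 0.79  0.19 -1.01  0.64 -0.19  0.38]
f scene none
f side [285.7 215.2] 0.79 err,theta [(np.float64(0.5552209948115177), np.float64(0.7)), (np.float64(0.9914217221465749), np.float64(0.65)), (np.float64(1.18981372568678), np.float64(0.75))]
```

Call:
{"name": "apply_moves", "arguments": {
  "increments": [0.006,0.0,-0.003,-0.01,0.02,0.005,0.003,0,-0.003,0,0,0]
}}

```text
t: 16.87
eef_pos: [0.4724, 0.1891, 0.0372]
ee_rot: [-2.923, 0.013, -1.349]
force: [0.8, 2.3, 0.1]
width: 0.0007
```

```bash
python3 -c "
from h import *
st();go(tp(-.12,0,.031),Mf());flap('f')"
```

```text
tcp tray [-0.119   0.0033] z 0.0372 tip [-0.1166  0.0034] 0.0265 toolz tray [0.217 0.011] toolx [-0.008 -1.   ] F [1.3 2.1] 0.1
t 16.8667 pos [0.4724 0.1891 0.0372] d [-0.0002 -0.0035 -0.0062] rv [-0.008 -0.024  0.008] F [0.8 2.3 0.1] q [ 0.81  0.22 -0.94  0.47 -0.25  0.54]
f scene none
f side [286.9 212.8] 0.73 err,theta [(np.float64(0.407818978048448), np.float64(0.85)), (np.float64(0.6015282814568318), np.float64(0.8)), (np.float64(1.3775280510292778), np.float64(0.9))]
```

Call:
{"name": "apply_moves", "arguments": {
  "increments": [0.005,0.0008,0.001,0,0,0,0.006,0.0012,0.003,0,0,0,0.007,0.0016,0.003,0,0,0,0.007,0.0016,0.003,0,0,0]
}}

```text
t: 17.4
eef_pos: [0.4967, 0.1926, 0.0483]
ee_rot: [-2.921, 0.005, -1.338]
force: [-1.4, -0.1, 0.4]
width: 0.0007
```

```bash
python3 -c "
from h import *
st();flap('f')"
```

```text
tcp tray [-0.0945  0.0011] z 0.0483 tip [-0.0921  0.0012] 0.0376 toolz tray [0.218 0.005] toolx [ 0.003 -1.   ] F [-1.4  0.3] 0.4
f scene [259.3 286.4] 0.68 err,theta [(np.float64(0.23683005223074705), np.float64(1.15)), (np.float64(1.1172795594368592), np.float64(1.2)), (np.float64(1.5534418500722629), np.float64(1.1))]
f side [291.2 210.3] 0.6 err,theta [(np.float64(0.7589322226606631), np.float64(1.1)), (np.float64(0.9189942033177674), np.float64(1.05)), (np.float64(1.4999105314536325), np.float64(1.15))]
```

Call:
{"name": "apply_moves", "arguments": {
  "increments": [0.007,0.0016,0.001,0,0,0,0.007,0.0016,0,0,0,0,0.007,0.0016,0,0,0,0,0.004,0.001,0,0,0,0]
}}

```text
t: 17.93
eef_pos: [0.5218, 0.1974, 0.0487]
ee_rot: [-2.923, 0.004, -1.338]
force: [-1.0, -1.1, 0.6]
width: 0.0
```

```bash
python3 -c "
from h import *
st();flap('f')"
```

```text
tcp tray [-0.069   0.0001] z 0.0487 tip [-0.0666  0.0002] 0.0379 toolz tray [0.217 0.004] toolx [ 0.003 -1.   ] F [-1.2 -0.8] 0.6
f scene [361.7 241.6] 0.18 err,theta [(np.float64(108.75157523248139), np.float64(0.65)), (np.float64(108.78034819949319), np.float64(0.7)), (np.float64(108.78676024484284), np.float64(0.6))]
f side [304.2 206.9] 0.62 err,theta [(np.float64(2.957945904844478), np.float64(1.65)), (np.float64(3.86725694864843), np.float64(1.6)), (np.float64(4.79686623193052), np.float64(1.55))]
```

Call:
{"name": "apply_moves", "arguments": {
  "increments": [-0.006,-0.0014,0.002,0,0,0,-0.008,-0.0018,0.02,0,0,0,0,0,0.035,0,0,0,0,0,0.035,0,0,0,0,0,0.035,0,0,0,0,0,0.02,0,0,0,0,0,0,0,0,0],
  "hand": 0
}}

```text
t: 18.72
eef_pos: [0.4997, 0.1897, 0.1994]
ee_rot: [-2.93, 0.001, -1.338]
force: [0.5, 0.1, -1.1]
width: 0.0412
```

```bash
python3 - <<'E'
from h import *
s=arm.get_state();print(np.round(s['q'],2),s['eef_pos'],s['ee_rot'])
for f in 'rlf': flap(f)
C={n:cam(n) for n in ['scene','side']}
im={n:optics.grab_frame(n) for n in C}
out={}
for nm in ['holder','holder_floor','can_mid','can_base']:
    rs=[]
    for n in C:
        L=finder.landmark_of(n,nm)[:1]
        if L: print(nm,n,np.round(L[0]['point'],1),round(L[0]['conf'],2)); rs.append(ray(C[n],L[0]['point']))
    if len(rs)==2: print(tri(rs))
a=im['scene'][240:310,195:300,::-1];b=im['side'][180:250,270:375,::-1];c=im['scene'][170:250,320:440,::-1];d=im['side'][235:335,275:425,::-1]
f=lambda x:cv2.resize(x,(400,267),interpolation=3)
cv2.imwrite('pics/p6.png',np.vstack([np.hstack([f(a),f(b)]),np.hstack([f(c),f(d)])]))
E
```

```text
[ 0.81  0.03 -0.58  0.16 -0.79  0.89] [0.49965544 0.18965171 0.19939083] [-2.93047849e+00  9.19745909e-04 -1.33809149e+00]
r scene none
r side [325.  210.6] 0.69 err,theta [(np.float64(2.042668856310524), np.float64(1.65)), (np.float64(2.575875077644041), np.float64(1.6)), (np.float64(3.1558369688548757), np.float64(1.55))]
l scene [209.3 282. ] 0.69 err,theta [(np.float64(2.660795940442314), np.float64(1.65)), (np.float64(3.1532980056681432), np.float64(1.6)), (np.float64(3.9890009150409953), np.float64(1.55))]
l side [314.4 193.6] 0.78 err,theta [(np.float64(0.4334178529478185), np.float64(1.6)), (np.float64(0.4846718841770981), np.float64(1.65)), (np.float64(0.8420343788415803), np.float64(1.55))]
f scene [247.4 282.7] 0.95 err,theta [(np.float64(2.44860238009509), np.float64(1.65)), (np.float64(3.027552476798807), np.float64(1.6)), (np.float64(3.8195226551333965), np.float64(1.55))]
f side none
holder scene [364.5 246. ] 0.84
holder side [334. 313.] 0.89
(array([ 0.59727514, -0.17113742, -0.01081854]), [np.float64(0.002945106394538131), np.float64(0.002945106394537994)])
holder_floor scene [356.5 219.5] 0.56
holder_floor side [355.5 297.9] 0.67
(array([ 0.64329129, -0.18634514,  0.04180432]), [np.float64(0.004911513629492139), np.float64(0.004911513629492277)])
can_mid scene [365.1 205.4] 0.56
can_mid side [327.7 278.3] 0.93
(array([ 0.58834508, -0.17028049,  0.09488049]), [np.float64(0.0027129760648284353), np.float64(0.0027129760648283716)])
can_base side [394.1 283. ] 0.33
```

View pics/p6.png

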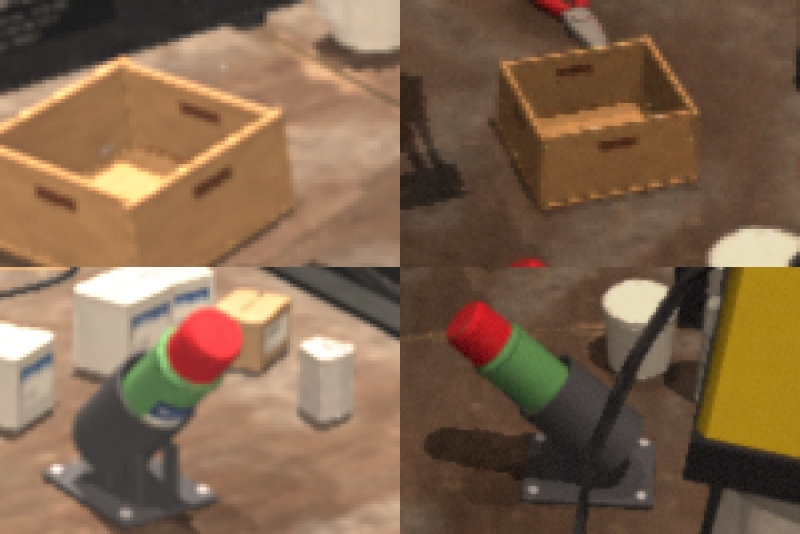

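```bash
cat > can.py <<'E'
from h import *
from scipy.optimize import least_squares
C={n:cam(n) for n in ['scene','side']}
A=np.array([-.70711,0,.70711]);FL=np.array([.05,0,.036])
sc=lambda u,v:(320+.3*u,170+.3*(v-267));sd=lambda u,v:(275+.375*(u-400),235+.375*(v-267))
obs=[('scene',(362.8,241.8),(0,0,0)),('scene',(364.5,246),(0,0,0)),('side',(333,309.2),(0,0,0)),('side',(334,313),(0,0,0)),
('scene',(355.5,220.9),FL),('scene',(356.5,219.5),FL),('side',(353.9,298.5),FL),('side',(355.5,297.9),FL),
('scene',(368,206.3),FL+.0865*A),('scene',(365.1,205.4),FL+.0865*A),('side',(326.3,279.4),FL+.0865*A),('side',(327.7,278.3),FL+.0865*A),
('scene',sc(215,345),FL+.173*A),('side',sd(464,320),FL+.173*A),('side',sd(497,350),FL+.140*A)]
def W(p,q): c,s=np.cos(p[2]),np.sin(p[2]);return np.array([p[0]+c*q[0]-s*q[1],p[1]+s*q[0]+c*q[1],q[2]])
f=lambda p:np.concatenate([proj(C[n],W(p,q))[0]-px for n,px,q in obs])
r=least_squares(f,[.597,-.168,-.15],loss='soft_l1')
E
python3 - <<'E'
from can import *
print(r.x,W(r.x,FL),W(r.x,FL+.173*A))
for o,e in zip(obs,r.fun.reshape(-1,2)):print(o[0],np.round(o[2],3),np.round(f(r.x).reshape(-1,2)[obs.index(o)] if 0 else e,1))
E
```

```text
[ 0.59701002 -0.17465523 -0.11703905] [ 0.64666795 -0.18049384  0.036     ] [ 0.52517482 -0.16620911  0.15833003]
scene [0 0 0] [ 1.8 -0.9]
scene [0 0 0] [ 0.1 -5.1]
side [0 0 0] [0.  2.1]
side [0 0 0] [-1.  -1.7]
scene [0.05  0.    0.036] [-3.2 -0.2]
scene [0.05  0.    0.036] [-4.2  1.2]
side [0.05  0.    0.036] [1.3 1.2]
side [0.05  0.    0.036] [-0.3  1.8]
scene [-0.011  0.     0.097] [-0.3 -1.2]
scene [-0.011  0.     0.097] [ 2.6 -0.3]
side [-0.011  0.     0.097] [ 1.2 -1.9]
side [-0.011  0.     0.097] [-0.2 -0.8]
scene [-0.072  0.     0.158] [ 0.2 -5.4]
side [-0.072  0.     0.158] [-0.5 -0.7]
side [-0.049  0.     0.135] [-1.6 -2.9]
```

```bash
cat >> can.py <<'E'
HP=np.array([.597,-.1745,-.117])
def Mc(yaw=None,tilt=np.pi/4): # tool z at angle tilt from down toward holder +x
    yaw=HP[2] if yaw is None else yaw
    e=np.array([np.cos(yaw),np.sin(yaw),0]);n=np.array([-np.sin(yaw),np.cos(yaw),0])
    z=np.sin(tilt)*e-np.cos(tilt)*np.array([0,0,1.]);return np.stack([-n,np.cross(z,-n),z],1)
def ax(s): return W(HP,FL+s*A)
def sc_():
    s=arm.get_state();M=R.from_euler('xyz',s['ee_rot']).as_matrix();d=s['eef_pos']-ax(0)
    B=np.stack([W([0,0,HP[2]],A),W([0,0,HP[2]],np.array([0,1,0])),W([0,0,HP[2]],np.array([.70711,0,.70711]))])
    print('along,lat,perp',np.round(B@d,4),'toolz',np.round(B@M[:,2],3),'toolx',np.round(B@M[:,0],3),'F',np.round(B@s['force'],1),'w',round(s['width'],4))
E
python3 -c "
from can import *
go(ax(.225),Mc()); sc_()"
```

```text
t 19.8167 pos [0.4985 0.1883 0.1944] d [-0.0099 -0.3501  0.0007] rv [ 0.036 -0.583 -0.338] F [-0.3  0.5  0.3] q [ 0.81  0.04 -0.58  0.16 -0.78  0.89]
along,lat,perp [ 0.2464  0.3488 -0.0225] toolz [-0.828  0.067 -0.557] toolx [-0.24  -0.94   0.243] F [ 0.4  0.5 -0. ] w 0.0876
```

Call:
{"name": "apply_moves", "arguments": {
  "increments": [-0.001,-0.029,0.01,0.003,-0.048,-0.028,-0.001,-0.029,0.01,0.003,-0.048,-0.028,-0.001,-0.029,0.01,0.003,-0.048,-0.028,-0.001,-0.029,0.01,0.003,-0.048,-0.028,-0.001,-0.029,0,0.003,-0.048,-0.028,-0.001,-0.029,0,0.003,-0.048,-0.028,-0.001,-0.029,0,0.003,-0.048,-0.028,-0.001,-0.029,0,0.003,-0.048,-0.028,-0.001,-0.029,0,0.003,-0.048,-0.028,-0.001,-0.029,0,0.003,-0.048,-0.028,-0.001,-0.029,0,0.003,-0.048,-0.028,-0.001,-0.029,0,0.003,-0.048,-0.028,0,0,0,0,0,0]
}}

```text
t: 20.9
eef_pos: [0.5026, -0.1833, 0.2836]
ee_rot: [-2.359, 0.03, -1.67]
force: [-0.3, 0.2, -1.0]
width: 0.0874
```

```bash
python3 -c "
from can import *
go(ax(.225),Mc()); sc_()"
```

```text
t 20.9 pos [ 0.5026 -0.1833  0.2836] d [-0.014   0.0215 -0.0885] rv [-0.03   0.001 -0.018] F [-0.3  0.2 -1. ] q [-0.02 -0.28 -1.02  0.58 -0.06  0.91]
along,lat,perp [ 0.276  -0.0198  0.0741] toolz [-0.999  0.034 -0.003] toolx [-0.034 -0.999 -0.009] F [-0.5  0.1 -0.9] w 0.0874
```

```bash
cat > kin.py <<'E'
import numpy as np
from scipy.optimize import least_squares
from scipy.spatial.transform import Rotation as R
S=[([1.5221,.3586,.0119,0,-1.2241,-.2881],[.2231,.6371,.2375]),([.5503,.2295,-.0615,.0019,-1.2748,-.3404],[.5975,.1408,.285]),
([.45,.4,-.29,0,-.88,-.21],[.6155,.0884,.0921]),([.47,.48,-.35,.01,-.75,-.25],[.6166,.0958,.0276]),([.52,.44,-.34,.06,-.80,-.32],[.6127,.1141,.0561]),
([.89,.42,-.2,.21,-1.12,-.77],[.573,.2974,.1589]),([.88,-.01,-.81,.27,-.59,.8],[.4535,.1733,.1465]),([.79,.19,-1.01,.64,-.19,.38],[.4653,.1904,.0403]),
([.81,.22,-.94,.47,-.25,.54],[.4724,.1891,.0372]),([.81,.03,-.58,.16,-.79,.89],[.4997,.1897,.1994]),([-.02,-.28,-1.02,.58,-.06,.91],[.5026,-.1833,.2836])]
ry=lambda a:R.from_euler('y',a).as_matrix();rx=lambda a:R.from_euler('x',a).as_matrix();rz=lambda a:R.from_euler('z',a).as_matrix()
def fk(q,p,sg):
    a1,d1,a2,a3,d4,d6,y1,y2=p
    M=rz(q[0]);x=M@[a1,y1,d1];M=M@ry(q[1]);x=x+M@[0,0,a2];M=M@ry(-q[2]);x=x+M@[d4,0,a3];M=M@rx(sg*q[3]);M=M@ry(-q[4]);x=x+M@[d6,y2,0]
    return x,M[:,0]
def fit(sg): return least_squares(lambda p:np.concatenate([fk(q,p,sg)[0]-np.array(x) for q,x in S]),[.1,.3,.4,.05,.4,.25,-.19,0],x_scale=.1)
P=[fit(1),fit(-1)]
sg=1 if P[0].cost<P[1].cost else -1; p=min(P,key=lambda r:r.cost).x
E
python3 -c "
from kin import *
print(P[0].cost,P[1].cost,sg,np.round(p,3))
for q,x in S: e=fk(q,p,sg);print(np.round((e[0]-x)*1000,1),np.round(e[1],3))"
```

```text
0.010746240126199279 5.383561589315542e-05 -1 [-0.002  0.203  0.607 -0.     0.466  0.374 -0.005 -0.186]
[-1.   1.4  1.2] [-0. -0. -1.]
[0.2 1.3 1.4] [ 0.005  0.001 -1.   ]
[ 1.7 -2.1 -0.8] [ 0.001  0.    -1.   ]
[-3.1 -1.  -2.9] [-0.005 -0.01  -1.   ]
[3.5 0.7 2.5] [ 0.014 -0.041 -0.999]
[-3.4 -2.3 -3.7] [ 0.047 -0.24  -0.97 ]
[1.5 1.  1. ] [ 0.238  0.055 -0.97 ]
[1.1 1.6 1.9] [ 0.231  0.073 -0.97 ]
[ 0.2 -0.9 -0.6] [ 0.209  0.057 -0.976]
[-1.6 -1.1  1.7] [ 0.203  0.049 -0.978]
[-0.4  0.6 -1.9] [ 0.703 -0.047 -0.71 ]
```

```bash
cat >> kin.py <<'E'
lo=np.array([-3.07,-1.43,-1.02,-3.03,-3.05]);hi=np.array([3.07,2.12,1.25,1.67,0])
rng=np.random.default_rng(0)
def ik(x,z,n=25,m=.04):
    best=None
    for i in range(n):
        q0=rng.uniform(lo,hi) if i else np.array([0,0,-.8,.3,-.4])
        q0=np.clip(q0,lo+m+.001,hi-m-.001)
        r=least_squares(lambda q:np.r_[(fk(q,p,sg)[0]-x)*10,fk(q,p,sg)[1]-z],q0,bounds=(lo+m,hi-m))
        if best is None or r.cost<best.cost-1e-9: best=r
        if best.cost<1e-8: break
    return best
E
python3 - <<'E'
from kin import *; import kin
import io,contextlib
from can import ax,Mc
for t in (30,35,40,45,50):
    for s in (.12,.165,.2,.225):
        M=Mc(tilt=np.radians(t)); r=ik(ax(s) ,M[:,2]); e=fk(r.x,p,sg)
        print(t,s,round(r.cost,6),np.round((e[0]-ax(s))*1000,0),np.round(r.x,2))
E
```

```text
30 0.12 0.00118 [ 0. -0.  0.] [ 0.    0.12 -0.92  0.53 -0.04]
30 0.165 0.000208 [ 0. -0.  0.] [ 0.02  0.01 -0.98  0.6  -0.09]
30 0.2 6e-06 [ 0. -0.  0.] [ 0.07 -0.08 -0.98  0.52 -0.19]
30 0.225 0.0 [ 0. -0.  0.] [ 0.11 -0.15 -0.96  0.44 -0.27]
35 0.12 0.003857 [ 0. -1.  0.] [ 0.03  0.12 -0.82 -0.   -0.04]
35 0.165 0.002962 [ 0. -1.  1.] [ 0.03  0.   -0.96  0.4  -0.04]
35 0.2 0.001895 [ 0. -1.  1.] [ 0.06 -0.09 -0.98  0.41 -0.12]
35 0.225 0.001399 [ 0. -1.  1.] [ 0.09 -0.16 -0.98  0.39 -0.19]
40 0.12 0.003471 [-0. -1. -1.] [-0.03  0.12 -0.69 -0.57 -0.04]
40 0.165 0.005291 [ 0. -1. -0.] [ 0.02  0.01 -0.82 -0.26 -0.04]
40 0.2 0.005527 [ 0. -1.  1.] [ 0.05 -0.09 -0.96  0.19 -0.04]
40 0.225 0.004999 [ 0. -1.  1.] [ 0.06 -0.16 -0.98  0.23 -0.1 ]
45 0.12 0.000602 [-0. -0. -0.] [-0.13  0.12 -0.62 -0.98 -0.04]
45 0.165 0.0025 [-0. -1. -1.] [-0.08  0.01 -0.71 -0.8  -0.04]
45 0.2 0.005075 [ 0. -1. -1.] [-0.03 -0.09 -0.79 -0.6  -0.04]
45 0.225 0.00722 [ 0. -2. -1.] [ 0.   -0.16 -0.85 -0.41 -0.07]
50 0.12 0.0 [ 0. -0.  0.] [-0.41  0.13 -0.58 -1.51 -0.22]
50 0.165 1.8e-05 [-0. -0. -0.] [-0.16  0.01 -0.67 -1.07 -0.04]
50 0.2 0.00095 [ 0. -0. -1.] [-0.13 -0.09 -0.72 -0.97 -0.04]
50 0.225 0.002582 [ 0. -1. -1.] [-0.15 -0.15 -0.74 -0.93 -0.09]
```

```bash
python3 - <<'E'
from kin import *
from can import ax,Mc
from h import tp
for t in (10,18,25):
    M=Mc(tilt=np.radians(t))
    for s in (.152,.19,.235,.28):
        x=ax(s)+.008*M[:,2]; r=ik(x,M[:,2])
        print(t,s,round(r.cost,6),np.round(x,3),np.round(r.x,2))
    for yaw in (-.117,.2,.5):
        M=Mc(yaw,np.radians(t-45)); x=tp(0,0,.11+.152)+.008*M[:,2];r=ik(x,M[:,2]);print('  end',yaw,round(r.cost,6),np.round(x,3),np.round(r.x,2))
E
```

```text
10 0.152 0.0 [ 0.541 -0.168  0.136] [ 0.06  0.18 -0.53  0.05 -0.69]
10 0.19 0.0 [ 0.515 -0.165  0.162] [ 0.08  0.11 -0.55  0.05 -0.75]
10 0.235 0.0 [ 0.483 -0.161  0.194] [ 0.09  0.02 -0.56  0.05 -0.82]
10 0.28 0.0 [ 0.451 -0.157  0.226] [ 0.11 -0.07 -0.57  0.05 -0.9 ]
  end -0.117 0.0 [0.584 0.214 0.255] [ 0.45  0.62  0.46 -0.34 -1.92]
  end 0.2 0.0 [0.585 0.212 0.255] [ 0.54  0.65  0.46 -0.21 -1.96]
  end 0.5 0.0 [0.585 0.211 0.255] [ 0.62  0.65  0.4  -0.07 -1.93]
18 0.152 0.0 [ 0.542 -0.168  0.136] [ 0.08  0.12 -0.67  0.13 -0.47]
18 0.19 0.0 [ 0.516 -0.165  0.163] [ 0.1   0.04 -0.69  0.13 -0.54]
18 0.235 0.0 [ 0.484 -0.161  0.195] [ 0.12 -0.06 -0.69  0.12 -0.63]
18 0.28 0.0 [ 0.452 -0.158  0.226] [ 0.14 -0.16 -0.69  0.12 -0.73]
  end -0.117 0.0 [0.585 0.213 0.255] [ 0.49  0.54  0.35 -0.27 -1.77]
  end 0.2 0.0 [0.585 0.212 0.255] [ 0.56  0.56  0.34 -0.16 -1.8 ]
  end 0.5 0.0 [0.586 0.211 0.255] [ 0.62  0.56  0.3  -0.06 -1.78]
25 0.152 0.0 [ 0.543 -0.168  0.136] [ 0.08  0.07 -0.86  0.37 -0.23]
25 0.19 0.0 [ 0.517 -0.165  0.163] [ 0.1  -0.01 -0.84  0.29 -0.33]
25 0.235 0.0 [ 0.485 -0.161  0.195] [ 0.13 -0.12 -0.84  0.25 -0.44]
25 0.28 0.0 [ 0.453 -0.158  0.227] [ 0.17 -0.23 -0.83  0.22 -0.56]
  end -0.117 0.0 [0.586 0.213 0.254] [ 0.53  0.47  0.25 -0.21 -1.63]
  end 0.2 0.0 [0.586 0.212 0.254] [ 0.58  0.48  0.24 -0.13 -1.65]
  end 0.5 0.0 [0.587 0.212 0.254] [ 0.63  0.48  0.21 -0.04 -1.64]
```

```bash
python3 -c "
from can import *
M=Mc(tilt=np.radians(15));g=ax(.160)+.008*M[:,2];print(g)
go(g-.07*M[:,2],M)"
```

```text
[ 0.53635045 -0.16737145  0.14141019]
t 20.9 pos [ 0.5026 -0.1833  0.2836] d [ 0.0158  0.0181 -0.0745] rv [ 0.027  0.521 -0.01 ] F [-0.3  0.2 -1. ] q [-0.02 -0.28 -1.02  0.58 -0.06  0.91]
```

Call:
{"name": "apply_moves", "arguments": {
  "increments": [0.003,0.0036,0,0.005,0.104,-0.002,0.003,0.0036,0,0.005,0.104,-0.002,0.003,0.0036,0,0.005,0.104,-0.002,0.003,0.0036,0,0.005,0.104,-0.002,0.003,0.0036,0,0.005,0.104,-0.002,0,0,-0.025,0,0,0,0,0,-0.025,0,0,0,0,0,-0.02,0,0,0,0,0,0,0,0,0],
  "hand": 0,
  "force": 45
}}

```text
t: 21.65
eef_pos: [0.5125, -0.1718, 0.212]
ee_rot: [-2.862, -0.012, -1.69]
force: [-1.7, -0.1, -1.5]
width: 0.0874
```

```bash
python3 - <<'E'
from can import *
M=Mc(tilt=np.radians(15));g=ax(.160)+.008*M[:,2]
go(g-.07*M[:,2],M)
c=cam('wrist');im=optics.grab_frame('wrist');cv2.imwrite('pics/w3.png',im[:,:,::-1])
for s in (.173,.14): print(s,proj(c,ax(s)))
for nm in ('can_mid','holder','holder_floor'):
    for l in finder.landmark_of('wrist',nm)[:1]: print(nm,l,proj(c,{'can_mid':ax(.0865),'holder':W(HP,(0,0,0)),'holder_floor':ax(0)}[nm]))
h=cv2.cvtColor(im,cv2.COLOR_RGB2HSV);m=((h[...,0]<8)|(h[...,0]>172))&(h[...,1]>150)&(h[...,2]>60)
n,l,st_,ce=cv2.connectedComponentsWithStats(m.astype('uint8'));k=np.argsort(-st_[1:,4])[:3]+1;print(st_[k],ce[k])
E
```

```text
t 21.65 pos [ 0.5125 -0.1718  0.212 ] d [ 0.0059  0.0066 -0.003 ] rv [0.014 0.017 0.002] F [-1.7 -0.1 -1.5] q [ 0.09 -0.   -0.58  0.1  -0.73  1.3 ]
0.173 [[306.04115153 267.55541275]]
0.14 [[306.79091423 228.48062802]]
can_mid {'point': [306.6, 182.2], 'conf': 0.87} [[307.75490969 179.10966443]]
holder_floor {'point': [305.3, 182.3], 'conf': 0.63} [[308.87506154 122.91627671]]
[[ 268  206   71   84 5015]
 [   0   59   23   12  214]] [[303.43010967 247.97846461]
 [  9.44859813  65.31308411]]
```

View pics/w3.png

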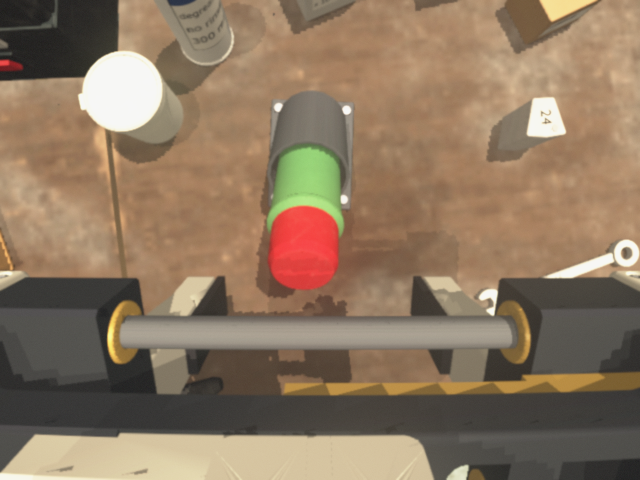

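Call:
{"name": "apply_moves", "arguments": {
  "increments": [0.005,0.004,-0.008,0.014,0.017,0,0.005,0.003,-0.012,0,0,0,0.004,0,-0.015,0,0,0,0.004,0,-0.015,0,0,0,0.003,0,-0.012,0,0,0,0.002,0,-0.005,0,0,0,0,0,0,0,0,0]
}}

```text
t: 22.43
eef_pos: [0.5455, -0.1638, 0.157]
ee_rot: [-2.859, 0.006, -1.688]
force: [-0.0, 0.3, 0.5]
width: 0.0877
```

```bash
python3 - <<'E'
from can import *
M=Mc(tilt=np.radians(15));g=ax(.160)+.008*M[:,2]
go(g,M)
E
```

```text
t 22.4333 pos [ 0.5455 -0.1638  0.157 ] d [-0.0092 -0.0036 -0.0156] rv [-0.004  0.021  0.001] F [-0.   0.3  0.5] q [ 0.09  0.11 -0.6   0.09 -0.59  1.3 ]
```

Call:
{"name": "apply_moves", "arguments": {
  "increments": [-0.004,-0.001,-0.007,-0.002,0.01,0,-0.004,-0.001,-0.006,0,0,0,-0.001,0,-0.002,0,0,0,0,0,0,0,0,0]
}}

```text
t: 22.77
eef_pos: [0.537, -0.166, 0.143]
ee_rot: [-2.868, 0.003, -1.689]
force: [-0.6, 0.2, 0.3]
width: 0.0875
```

```bash
python3 - <<'E'
from can import *
M=Mc(tilt=np.radians(15));g=ax(.160)+.008*M[:,2]
go(g,M)
E
```

```text
t 22.7667 pos [ 0.537 -0.166  0.143] d [-0.0007 -0.0014 -0.0016] rv [-0.002  0.012  0.001] F [-0.6  0.2  0.3] q [ 0.08  0.12 -0.63  0.1  -0.56  1.3 ]
```

Close on the cap.

Call:
{"name": "apply_moves", "arguments": {
  "increments": [0,0,0,0,0,0,0,0,0,0,0,0,0,0,0,0,0,0,0,0,0,0,0,0,0,0,0,0,0,0,0,0,0,0,0,0,0,0,0,0,0,0,0,0,0,0,0,0],
  "hand": 1,
  "force": 50
}}

```text
t: 23.43
eef_pos: [0.5375, -0.166, 0.145]
ee_rot: [-2.864, 0.004, -1.688]
force: [-0.2, -0.7, -0.8]
width: 0.0438
```

Call:
{"name": "apply_moves", "arguments": {
  "increments": [-0.0056,0.0007,0.0057,0,0,0,-0.0056,0.0007,0.0057,0,0,0,-0.0056,0.0007,0.0057,0,0,0,-0.0056,0.0007,0.0057,0,0,0]
}}

```text
t: 23.77
eef_pos: [0.5142, -0.1629, 0.1682]
ee_rot: [-2.866, 0.004, -1.688]
force: [1.1, -1.5, -3.3]
width: 0.0438
```

```bash
python3 - <<'E'
from can import *
M=Mc(tilt=np.radians(15));g=ax(.160)+.008*M[:,2]
B=np.stack([W([0,0,HP[2]],A),W([0,0,HP[2]],np.array([0,1,0])),W([0,0,HP[2]],np.array([.70711,0,.70711]))])
s=arm.get_state();print('from grasp start',np.round(B@(s['eef_pos']-np.array([.5375,-.166,.145])),4),'F',np.round(B@s['force'],1));go(g,M)
E
```

```text
from grasp start [ 0.0331  0.0004 -0.0002] F [-3.2 -1.3 -1.4]
t 23.7667 pos [ 0.5142 -0.1629  0.1682] d [ 0.0222 -0.0045 -0.0268] rv [-0.002  0.015  0.001] F [ 1.1 -1.5 -3.3] q [ 0.09  0.05 -0.64  0.09 -0.62  1.29]
```

Call:
{"name": "apply_moves", "arguments": {
  "increments": [-0.0056,0.0007,0.0057,0,0,0,-0.0056,0.0007,0.0057,0,0,0,-0.0056,0.0007,0.0057,0,0,0,-0.0056,0.0007,0.0057,0,0,0,-0.0056,0.0007,0.0057,0,0,0,-0.0056,0.0007,0.0057,0,0,0,-0.0056,0.0007,0.0057,0,0,0,-0.0056,0.0007,0.0057,0,0,0,-0.0056,0.0007,0.0057,0,0,0,0,0,0.004,0,0,0]
}}

```text
t: 24.6
eef_pos: [0.4526, -0.1559, 0.2287]
ee_rot: [-2.87, 0.004, -1.69]
force: [0.3, -0.2, -3.7]
width: 0.0439
```

```bash
python3 - <<'E'
from can import *
B=np.stack([W([0,0,HP[2]],A),W([0,0,HP[2]],np.array([0,1,0])),W([0,0,HP[2]],np.array([.70711,0,.70711]))])
s=arm.get_state();print('from grasp start',np.round(B@(s['eef_pos']-np.array([.5375,-.166,.145])),4),'F',np.round(s['force'],1),np.round(s['q'],2))
im={n:optics.grab_frame(n) for n in ('scene','side')}
c=im['scene'][150:260,320:440,::-1];d=im['side'][200:320,240:371,::-1]
f=lambda x:cv2.resize(x,(400,367),interpolation=3)
cv2.imwrite('pics/p7.png',np.hstack([f(c),f(d)]))
E
```

```text
from grasp start [ 1.197e-01  1.000e-04 -1.300e-03] F [ 0.3 -0.2 -3.7] [ 0.13 -0.13 -0.65  0.09 -0.8   1.27]
```

View pics/p7.png

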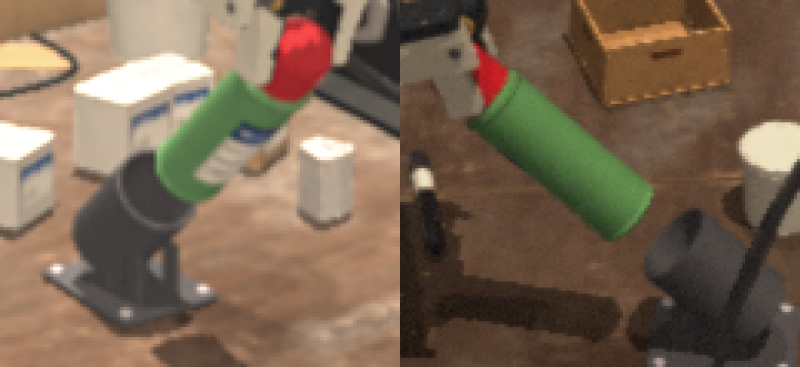

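Call:
{"name": "apply_moves", "arguments": {
  "increments": [0,0,0.03,0,0,0,0,0,0.03,0,0,0,0.0073,0.0205,0,0.0051,0.0433,0,0.0073,0.0205,0,0.0051,0.0433,0,0.0073,0.0205,0,0.0051,0.0433,0,0.0073,0.0205,0,0.0051,0.0433,0,0.0073,0.0205,0,0.0051,0.0433,0,0.0073,0.0205,0,0.0051,0.0433,0,0.0073,0.0205,0,0.0051,0.0433,0,0.0073,0.0205,0,0.0051,0.0433,0,0.0073,0.0205,0,0.0051,0.0433,0,0.0073,0.0205,0,0.0051,0.0433,0,0.0073,0.0205,0,0.0051,0.0433,0,0.0073,0.0205,0,0.0051,0.0433,0,0.0073,0.0205,0,0.0051,0.0433,0,0.0073,0.0205,0,0.0051,0.0433,0]
}}

```text
t: 26.03
eef_pos: [0.564, 0.1449, 0.2861]
ee_rot: [2.779, 0.0, -1.695]
force: [0.5, 0.7, -3.7]
width: 0.0438
```

```bash
cat > canchk.py <<'E'
from can import *
np.set_printoptions(precision=4,suppress=True)
def chk():
    s=arm.get_state();print('t',s['t'],'pos',s['eef_pos'],'w',s['width'],'F',s['force'],'q',np.round(s['q'],2))
    M0=R.from_euler('xyz',[-2.868,.004,-1.689]).as_matrix();M=R.from_euler('xyz',s['ee_rot']).as_matrix()
    a=M@M0.T@W([0,0,HP[2]],A);print('pred can axis',a,'tilt',np.arccos(a[2]))
    g=s['eef_pos']-.008*M[:,2];print('pred base',g-.16*a,'mid',g-.0735*a)
    rs={'can_mid':[],'can_base':[]}
    for n in C:
        im=optics.grab_frame(n)
        for k in rs:
            L=finder.landmark_of(n,k)[:1]
            if L: rs[k].append(ray(C[n],L[0]['point']));print(k,n,np.round(L[0]['point'],1),round(L[0]['conf'],2))
    for k in rs:
        if len(rs[k])==2: print(k,tri(rs[k]))
E
python3 -c "
from canchk import *
chk()"
```

```text
t 26.0333 pos [0.564  0.1449 0.2861] w 0.04376079682811641 F [ 0.5391  0.7449 -3.6534] q [ 0.45  0.39  0.2  -0.2  -1.68  1.  ]
pred can axis [-0.1476  0.0203  0.9888] tilt 0.14951492447213094
pred base [0.5904 0.1413 0.1354] mid [0.5777 0.1431 0.2209]
can_mid scene [252.5 193.6] 0.96
can_base scene [255.4 232.3] 0.71
can_mid side [314.5 160.7] 0.87
can_base side [318.9 194.2] 0.67
can_mid (array([0.5747, 0.1522, 0.2181]), [np.float64(0.0005871523807662411), np.float64(0.0005871523807662915)])
can_base (array([0.5848, 0.1439, 0.1274]), [np.float64(0.00193263114960333), np.float64(0.0019326311496031543)])
```

Call:
{"name": "apply_moves", "arguments": {
  "increments": [0.0035,0.0113,-0.003,0.003,0.025,0,0.0035,0.0113,-0.003,0.003,0.025,0,0.0035,0.0113,-0.003,0.003,0.025,0,0.0035,0.0113,-0.003,0.003,0.025,0,0.0035,0.0113,-0.003,0.003,0.025,0,0.0025,0.009,0,0.003,0.025,0,0,0,0,0,0,0,0,0,0,0,0,0]
}}

```text
t: 27.0
eef_pos: [0.5834, 0.2055, 0.2789]
ee_rot: [2.641, 0.005, -1.701]
force: [0.2, 0.5, -3.7]
width: 0.0439
```

```bash
python3 -c "
from canchk import *
chk()"
```

```text
t 27.0 pos [0.5834 0.2055 0.2789] w 0.04388577990848036 F [ 0.1634  0.4862 -3.6585] q [ 0.47  0.53  0.4  -0.29 -1.85  0.95]
pred can axis [-0.0113 -0.0012  0.9999] tilt 0.010935125250233253
pred base [0.589  0.2052 0.126 ] mid [0.588  0.2051 0.2125]
can_mid scene [224.8 199.7] 0.66
can_base scene [230.  245.5] 0.72
can_mid side [317.6 152.4] 0.81
can_base side [316.1 181.3] 0.62
can_mid (array([0.5861, 0.207 , 0.216 ]), [np.float64(0.001231677368488839), np.float64(0.001231677368488965)])
can_base (array([0.5786, 0.2119, 0.1256]), [np.float64(0.001601378243295871), np.float64(0.0016013782432959451)])
```

Call:
{"name": "apply_moves", "arguments": {
  "increments": [0,0.005,0,0,0.01,0,0,0,0,0,0,0,0,0,0,0,0,0,0,0,0,0,0,0]
}}

```text
t: 27.63
eef_pos: [0.5827, 0.2107, 0.2804]
ee_rot: [2.631, 0.004, -1.701]
force: [-0.8, -0.6, -3.3]
width: 0.0437
```

```bash
python3 - <<'E'
from canchk import *
chk()
for f in 'rlf': flap(f)
im={n:optics.grab_frame(n) for n in ('scene','side')}
c=im['scene'][150:330,130:310,::-1];d=im['side'][100:260,240:400,::-1]
f=lambda x:cv2.resize(x,(400,400),interpolation=3)
cv2.imwrite('pics/p8.png',np.hstack([f(c),f(d)]))
print(arm.get_state()['qd'])
E
```

```text
t 27.6333 pos [0.5827 0.2107 0.2804] w 0.04369796125659792 F [-0.83   -0.6074 -3.3406] q [ 0.48  0.54  0.41 -0.3  -1.86  0.94]
pred can axis [-0.0015 -0.002   1.    ] tilt nan
pred base [0.5868 0.2105 0.1274] mid [0.5867 0.2103 0.2139]
can_mid scene [223.3 202.8] 0.81
can_base scene [231.3 244. ] 0.92
can_mid side [317.4 221.5] 0.56
can_base side [315.4 183.7] 0.93
can_mid (array([0.62  , 0.1336, 0.1229]), [np.float64(0.07668546835427556), np.float64(0.07668546835427544)])
can_base (array([0.5783, 0.2064, 0.1244]), [np.float64(0.0017582062473679757), np.float64(0.0017582062473681503)])
r scene [249.3 265.1] 0.98 err,theta [(np.float64(2.7581946895228415), np.float64(1.6)), (np.float64(2.8408348103002843), np.float64(1.65)), (np.float64(3.0056681952094566), np.float64(1.55))]
r side none
l scene [211.2 282.4] 0.7 err,theta [(np.float64(2.5781389093690934), np.float64(1.65)), (np.float64(3.605024744523708), np.float64(1.6)), (np.float64(4.73186063390833), np.float64(1.55))]
l side [316.6 179.9] 0.34 err,theta [(np.float64(11.610607282182633), np.float64(1.15)), (np.float64(11.616448443458589), np.float64(1.2)), (np.float64(11.650931085660863), np.float64(1.1))]
f scene [248.  279.8] 0.61 err,theta [(np.float64(1.3703004805572494), np.float64(1.65)), (np.float64(2.3704637863256846), np.float64(1.6)), (np.float64(3.4591213540405428), np.float64(1.55))]
f side [316.1 182. ] 0.56 err,theta [(np.float64(28.156843348732586), np.float64(1.65)), (np.float64(28.770930413055897), np.float64(1.6)), (np.float64(29.44032746926844), np.float64(1.55))]
[ 0.0005 -0.0004  0.002   0.0013 -0.0002  0.0013]canchk.py:6: RuntimeWarning: invalid value encountered in arccos
  a=M@M0.T@W([0,0,HP[2]],A);print('pred can axis',a,'tilt',np.arccos(a[2]))
```

View pics/p8.png

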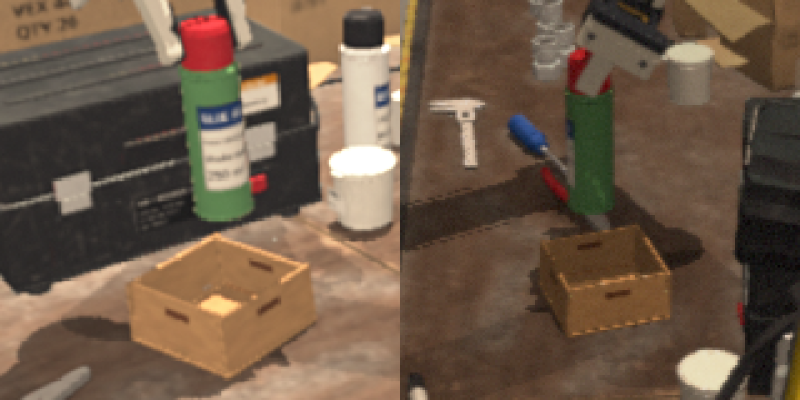

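```bash
python3 - <<'E'
from can import *
for z in (.127,.2135,.30): print(z,proj(C['scene'],[.5868,.2103,z]),proj(C['side'],[.5868,.2103,z]))
print('image axis: scene top (%.0f,%.0f) base (%.0f,%.0f)'%(130+207*.45,150+25*.45,130+223*.45,150+212*.45),'side top (%.0f,%.0f) base (%.0f,%.0f)'%(240+.4*178,100+.4*50,240+.4*192,100+.4*207))
arm.job_done()
E
```

```text
0.127 [[227.76053417 242.71328954]] [[318.81536262 181.49001106]]
0.2135 [[223.68508504 201.77161488]] [[318.06522394 152.30114166]]
0.3 [[219.37027009 158.24025164]] [[317.26590211 121.18593126]]
image axis: scene top (223,161) base (230,245) side top (311,120) base (317,183)
the job is handed in; nothing more can be done
```

I folded all three tray sides upright. I then drew the can out of its holder by the cap, turned it cap-up and held it over the middle of the tray. I handed the job in at about t = 28 s with the gripper still closed on the can.

**Last checks**
- **Flaps:** the last picture shows a closed, upright box. Camera estimates for the flaps are about 1.6 to 1.65 rad, near the stop. The side-camera readings for the left and front flaps disagreed because the can and gripper blocked the view, so I did not use them.
- **Can position:** the base is about 125 mm above the bench, and the can's centre is within about 10 mm of the tray middle.
- **Can tilt:** the axis predicted from the tool pose is vertical. In the side picture the can appears to lean by under 0.1 rad, which is inside the 0.2 limit.
- **Grip and motion:** the fingers are closed on the cap at 43.7 mm opening with grip set to 50 N, and the arm is still. One final finder reading for the can's centre, from the side camera, was clearly wrong, and I ignored it.

**What went wrong on the way**
- While folding the right side I pressed its flap down by mistake and jammed against it a few times. Wrist force reached up to about 54 N before I corrected it with a tilted, arc-following push. I took these as finger contacts. If the gripper's body was what touched, they were above its 40 N limit, and I could not rule that out.
- I did not measure the bystanders again at the end. No move was planned near them, and the pot and degreaser were standing in the last picture.

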